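# Stand the toppled stopper bottles on the sliding tray

### The arm

A 6-joint arm with a two-finger parallel gripper is mounted at the origin on the work surface. World frame = base frame: x ahead of the robot, y to its left, z up, the work surface at z = 0. Lengths are in m, angles in rad, forces in N, time in s.
With the tool pointing down it reaches from about 0.3 to 0.875 m from the base axis. Payload 6.4 kg.
Tool frame: the origin (TCP) lies on the centre line of the jaws, within the pads' length; the fingertips stand 25 mm ahead of it and the grasp point (between the pads) lies 6 mm ahead of it (ctrl.tip_reach is the distance from the TCP to the fingertips, in m); z points along the fingers, y is the line along which they close (so a half turn about z gives the same grasp; the last joint's range is limited). The gripper opens to 85 mm and grips with 20 to 120 N. Pads are 22 mm wide; open, the fingers measure 114 mm over their backs; the gripper's body (76 mm by 85 mm) begins 54 mm behind the grasp point. The pads swing forward as they close: fully open they stand 13 mm farther back than shut.
Start: joints at [-1.351, 0.181, 1.607, -0, 1.354, -0.206], TCP at [0.238, -0.524, 0.256] pointing down, gripper open.
Joint ranges: [-2.99, 2.99], [-0.89, 2.07], [0.3, 2.58], [-1.14, 4.28], [0, 2.63], [-3.12, 3.12]. Speed limits (rad/s): [2.57, 2.57, 3.01, 3.14, 3.14, 3.14].

### API

Orientations are given as a unit quaternion [w, x, y, z].
In Python, from bench import ctrl gives the robot as it stands.
- The arm moves only by the tool servo_tool, never from a script. Its argument "motion" is a list that holds one entry, the list of rows, each a list of 5 numbers: the shift along the tool's x, y, z in cm, then the turn about the tool's z in degrees, then the closure, from -1 (fully open) to 1 (shut). In form: [[[dx, dy, dz, twist, claw], ...]]. A call has 1 to 5 rows; each row is the pose to reach, as a shift and turn from the pose commanded when the call began, along the tool's axes at that moment; what a row does not reach only later rows make up. A row lasts 1/10 s, in which the tool goes at most 50 mm and 8.59 degrees, less where a joint would pass 70% of its speed; a pose out of reach is approached as far as the arm can. A call with a gripper value outside its range is refused whole. The fingers move at their own pace and stop on an object; the grip force is fixed at half the most. Time passes only in rows, so rows that repeat a pose let the fingers close. It gives the time, the measured TCP pose, the force, the opening and the grip force at its end, in the units of the state.
- ctrl.get_obs(): the state, without advancing time (a new reading comes with each control period).
- ctrl.camera(name): name is "scene" or "top" or "wrist"; returns a dict with "pixels" (400x640x3 uint8, red, green, blue), "depth" (400x640 float32, m along the optical axis (not along the pixel's ray), 0 where there is no reading), "fx", "fy", "cx", "cy" (pixels), "R" (3x3) and "t" (3): a world point X has camera coordinates R X + t; the wrist camera has in their place "hand_eye" (4x4, takes a point from camera to tool coordinates, whose origin is the TCP and whose axes are the flange's). Camera axes: x right, y down, z forward; pixel columns grow to the right and rows downward; lengths in m; the calibration is good to about 2 mm. A picture is of the moment at which its call begins: read the wrist's pose just before it.
- ctrl.hand_in(): hands the job in; it is judged then, once.
The state is a dict: "time_s": time; "q": joint angles; "dq": joint speeds; "joint_efforts": joint torques, N m; "eef_pos": TCP position; "eef_rot": TCP orientation; "wrist_force": force on the tool from outside, world axes, zero at the start; "torque": the same for the moment, N m; "opening": opening from 0.0 (shut) to 1.0 (fully open); "grasp_force": force on a finger pad.
Only numpy, scipy, OpenCV 4.12 (cv2) and the standard library are available. Lean on these libraries where they do the work, as an engineer would, in place of code of your own. Each camera call takes 0.05 s, during which the arm holds its last target. There are 200 camera calls.

### The job

Some of the square stopper bottles on the herbal bench have toppled over. Slide the loading tray all the way out from under its clear dust hood, stand every toppled square bottle upright on the tray floor, stopper up, and then push the loaded tray fully home under the hood with the bottles still standing. Set the glass bottles down on the tray rather than dropping them, and do not knock over the small jar or the round bottle standing near by.

Things in the scene. Friction and masses are not known exactly. Their poses are not given: they have to be found in the camera images.
- bottle_1: Large square amber bottle lying on the bench, or absent. Body 56 x 56 x 76 mm long, neck 21 mm in diameter, 30 mm wooden ball stopper fixed on its end. Origin on the long axis, 60.5 mm from the foot; x runs foot to stopper (up when upright). Ball centre at x = +45.5 mm. About 240 g +-30%, thick heavy foot. Held by the ball it stays put in a firm grip, swings down in a slack one.
- bottle_2: Large square amber bottle lying on the bench, or absent. Body 56 x 56 x 76 mm long, neck 21 mm in diameter, 30 mm wooden ball stopper fixed on its end. Origin on the long axis, 60.5 mm from the foot; x runs foot to stopper (up when upright). Ball centre at x = +45.5 mm. About 240 g +-30%, thick heavy foot. Held by the ball it stays put in a firm grip, swings down in a slack one.
- bottle_3: Small square amber bottle lying on the bench, or absent. Body 48 x 48 x 58 mm long, neck 21 mm in diameter, 30 mm wooden ball stopper fixed on its end. Origin on the long axis, 51.5 mm from the foot; x runs foot to stopper (up when upright). Ball centre at x = +36.5 mm. About 160 g +-30%, thick heavy foot. Held by the ball it stays put in a firm grip, swings down in a slack one.
- bottle_4: Small square amber bottle lying on the bench, or absent. Body 48 x 48 x 58 mm long, neck 21 mm in diameter, 30 mm wooden ball stopper fixed on its end. Origin on the long axis, 51.5 mm from the foot; x runs foot to stopper (up when upright). Ball centre at x = +36.5 mm. About 160 g +-30%, thick heavy foot. Held by the ball it stays put in a firm grip, swings down in a slack one.
- tray (a joint): Plywood loading tray that slides level on runners; 0 = fully home under the clear dust hood, 0.18 m = all the way out. It stays where it is left; sliding takes about 2 N plus a little damping.
- tray_floor (a point): Centre of the tray's inner floor, on its upper face (18 mm above the bench); moves with the tray. Inner floor 168 mm (x) by 158 mm (y), rim 22 mm above the floor. Its axes: -y is the direction in which the tray comes out, z up.
- tray_handle (a point): Upright wooden grip block at the tray's outer end, 180 mm from tray_floor along the tray's -y; moves with the tray. 12 mm thick along the tray's y, 30 mm wide along x; its top is 19 mm above this point, and a steel bracket from its foot to the tray lies 33 mm below. This point is 55 mm above the bench. Free on both sides in y for the fingers.
- hood: Fixed clear dust hood. Origin on the bench under the tray's centre when home; the tray comes out along the hood's -y. Clear roof 240 (x) by 200 mm, 160 to 165 mm above the bench, from y = -95 to +105 mm; posts 12 mm square at x = +-112, y = -85 and +95 mm. Runners 10 mm high under the tray reach 310 mm out along -y.
- jar_small: small jar with white lid, 52 mm in diameter, 70 mm tall, standing on the bench; a bystander. Origin at the centre of its underside, z up.
- amber_round: round amber bottle with black cap, 48 mm in diameter, 95 mm tall, standing on the bench; a bystander. Origin at the centre of its underside, z up.
Not all that is in view belongs to the job. Leave any turquoise or yellow look-alike of the bottle_3 alone.

How it is judged:
On the way, in this order (a step that is already met when the one before it is completed fails the run):
1. the tray is pulled out (at least 160 of its 180 mm) (value of joint tray above 0.16 m), for 0.2 s.
2. every bottle stands upright on the tray while it is out from under the hood (value of joint tray above 0.13 m and angle between each of bottle_1, bottle_2, bottle_3, bottle_4's own x axis and vertical below 0.12 rad and x of bottle_1 in the frame of tray_floor between -0.08 and 0.08 m and y of bottle_1 in the frame of tray_floor between -0.08 and 0.08 m and z of bottle_1 in the frame of tray_floor between 0.0485 and 0.0725 m and linear speed of each of bottle_1, bottle_2, bottle_3, bottle_4 below 0.05 m/s and x of bottle_2 in the frame of tray_floor between -0.08 and 0.08 m and y of bottle_2 in the frame of tray_floor between -0.08 and 0.08 m and z of bottle_2 in the frame of tray_floor between 0.0485 and 0.0725 m and x of bottle_3 in the frame of tray_floor between -0.08 and 0.08 m and y of bottle_3 in the frame of tray_floor between -0.08 and 0.08 m and z of bottle_3 in the frame of tray_floor between 0.0395 and 0.0635 m and x of bottle_4 in the frame of tray_floor between -0.08 and 0.08 m and y of bottle_4 in the frame of tray_floor between -0.08 and 0.08 m and z of bottle_4 in the frame of tray_floor between 0.0395 and 0.0635 m), for 0.3 s.
3. the tray is pushed home (value of joint tray below 0.012 m), for 0.2 s.
At the end, for the whole second after the job is handed in: The tray is within 12 mm of fully home; every square bottle present stands on the tray floor, stopper up, within 7 degrees of upright, its axis at most 80 mm from the floor's centre along each tray axis, at rest (value of joint tray below 0.012 m and angle between each of bottle_1, bottle_2, bottle_3, bottle_4's own x axis and vertical below 0.12 rad and x of bottle_1 in the frame of tray_floor between -0.08 and 0.08 m and y of bottle_1 in the frame of tray_floor between -0.08 and 0.08 m and z of bottle_1 in the frame of tray_floor between 0.0485 and 0.0725 m and linear speed of each of bottle_1, bottle_2, bottle_3, bottle_4 below 0.05 m/s and x of bottle_2 in the frame of tray_floor between -0.08 and 0.08 m and y of bottle_2 in the frame of tray_floor between -0.08 and 0.08 m and z of bottle_2 in the frame of tray_floor between 0.0485 and 0.0725 m and x of bottle_3 in the frame of tray_floor between -0.08 and 0.08 m and y of bottle_3 in the frame of tray_floor between -0.08 and 0.08 m and z of bottle_3 in the frame of tray_floor between 0.0395 and 0.0635 m and x of bottle_4 in the frame of tray_floor between -0.08 and 0.08 m and y of bottle_4 in the frame of tray_floor between -0.08 and 0.08 m and z of bottle_4 in the frame of tray_floor between 0.0395 and 0.0635 m); the robot touches nothing.
It fails at once if a bystanding small jar or round bottle is knocked over (tilted more than 35 degrees) (angle between any of jar_small, amber_round's own z axis and vertical above 0.6 rad).
It fails at once if a bottle is dropped on to the tray (over the tray, more than 30 mm above standing height, and faster than 1 m/s) ((linear speed of bottle_1 above 1 m/s and z of bottle_1 in the frame of tray_floor above 0.0905 m and x of bottle_1 in the frame of tray_floor between -0.09 and 0.09 m and y of bottle_1 in the frame of tray_floor between -0.09 and 0.09 m) or (linear speed of bottle_2 above 1 m/s and z of bottle_2 in the frame of tray_floor above 0.0905 m and x of bottle_2 in the frame of tray_floor between -0.09 and 0.09 m and y of bottle_2 in the frame of tray_floor between -0.09 and 0.09 m) or (linear speed of bottle_3 above 1 m/s and z of bottle_3 in the frame of tray_floor above 0.0815 m and x of bottle_3 in the frame of tray_floor between -0.09 and 0.09 m and y of bottle_3 in the frame of tray_floor between -0.09 and 0.09 m) or (linear speed of bottle_4 above 1 m/s and z of bottle_4 in the frame of tray_floor above 0.0815 m and x of bottle_4 in the frame of tray_floor between -0.09 and 0.09 m and y of bottle_4 in the frame of tray_floor between -0.09 and 0.09 m)).
Of bottle_1, bottle_2, bottle_3, bottle_4 only 3 to 4 are there at a start; the rules pass over those that are not, and their reading is None.
At some moment in a run one of bottle_1, bottle_2, bottle_3, bottle_4 may be knocked a few centimetres aside while the robot is not near it.
It also fails if it takes over 210 s, if anything falls off the work surface, if the arm or the gripper's body presses on something with over 40 N, if the wrist force passes 120 N, or if a joint passes its speed limit or range.

## Working session

There is one attempt and no reset: what is moved stays moved. The work goes in short steps, Python scripts to look and compute and a tool call to move; the robot and the scene stay as the last step left them, time stands still between calls to the robot, and variables do not carry over. Pictures are saved under pics/ and viewed, at most 14 in all, crops included, and the job is handed in when it is done.

Besides the shell and the picture viewer there is one more tool, called after "Call:" as name(argument=value, ...) on one line, values as JSON. servo_tool: Moves the arm, as the interface text tells. Its arguments: {"type":"object","properties":{"motion":{"type":"array"}},"required":["motion"]}

```bash
mkdir -p pics; ls
cat > h.py <<'E'
import numpy as np, cv2
from bench import ctrl
def save(n,im): cv2.imwrite('pics/'+n+'.png',cv2.cvtColor(np.ascontiguousarray(im),cv2.COLOR_RGB2BGR))
def R_of(q):
    from scipy.spatial.transform import Rotation as S
    return S.from_quat([q[1],q[2],q[3],q[0]]).as_matrix()
def cam(name):
    o=ctrl.get_obs(); c=ctrl.camera(name)
    if name=='wrist':
        H=np.array(c['hand_eye']); Rw=R_of(o['eef_rot'])
        A=Rw@H[:3,:3]; p=Rw@H[:3,3]+np.array(o['eef_pos'])
    else:
        A=np.array(c['R']).T; p=-A@np.array(c['t'])
    c['A']=A; c['p']=p; return c
def ray(c,u,v): return c['A']@np.array([(u-c['cx'])/c['fx'],(v-c['cy'])/c['fy'],1.])
def onz(c,u,v,z):
    d=ray(c,u,v); return c['p']+d*(z-c['p'][2])/d[2]
def cloud(c):
    v,u=np.mgrid[:400,:640]; z=c['depth']
    P=np.stack([(u-c['cx'])/c['fx']*z,(v-c['cy'])/c['fy']*z,z],-1)
    return P@c['A'].T+c['p']
def proj(c,X):
    q=c['A'].T@(np.array(X)-c['p']); return c['fx']*q[0]/q[2]+c['cx'],c['fy']*q[1]/q[2]+c['cy']
E
python3 - <<'E'
from h import *
for n in('scene','top'):
    c=cam(n); save(n+'0',c['pixels']); np.savez('/tmp/'+n,**c); print(n,c['p'],c['fx'],c['A'])
o=ctrl.get_obs(); print(o)
E
```

```text
pics
scene [0.67529848 0.45852339 1.3370667 ] 452.1414665082326 [[-0.9285662   0.35138345 -0.11955952]
 [ 0.37115059  0.87602216 -0.30794872]
 [-0.00347129 -0.33032536 -0.94386075]]
top [0.41822419 0.04449197 1.22916031] 403.4368620934832 [[ 1.09699725e-02 -9.97377217e-01  7.15426216e-02]
 [-9.99939790e-01 -1.09222185e-02  1.05867187e-03]
 [-2.74491058e-04 -7.15499276e-02 -9.97436982e-01]]
{'time_s': 0.1, 'q': array([-1.35132790e+00,  1.81475933e-01,  1.60789983e+00, -3.34802976e-05,
        1.35381631e+00, -2.06305136e-01]), 'dq': array([ 0.00149148,  0.00056018, -0.00142557, -0.00052211, -0.00070525,
        0.00117556]), 'joint_efforts': array([ 4.64543955e-04, -4.45879233e+01, -3.52238059e+01, -3.56580949e-04,
        4.13594011e-03, -1.29342542e-06]), 'eef_pos': array([ 0.23739142, -0.52320226,  0.25547301]), 'eef_rot': array([-7.99585259e-04,  9.77423985e-01,  2.11285858e-01, -2.16077568e-05]), 'wrist_force': array([0.52423379, 0.52171813, 0.38783896]), 'torque': array([-0.00105488,  0.05686787,  0.00981499]), 'grasp_force': 0.0, 'opening': 0.9994752498139411}
```

View pics/scene0.png

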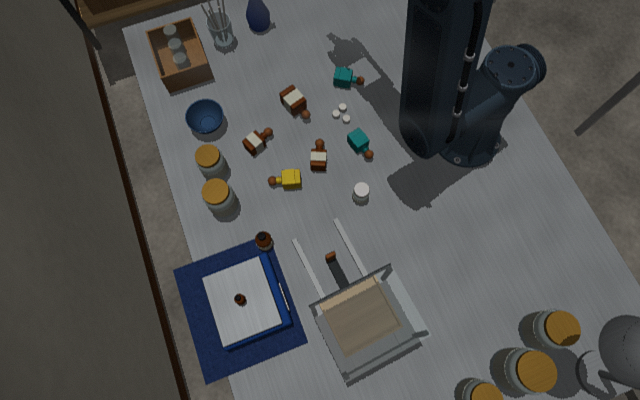

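View pics/top0.png

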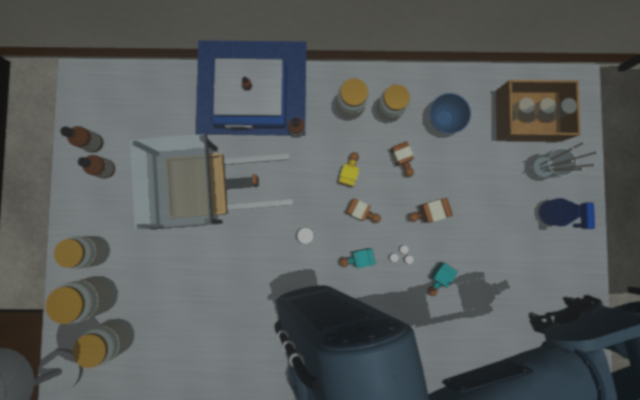

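Run:
```python
from h import *
s=dict(np.load('/tmp/scene.npz')); t=dict(np.load('/tmp/top.npz'))
a=cv2.resize(s['pixels'][80:220,220:400],None,fx=3,fy=3,interpolation=cv2.INTER_CUBIC)
b=cv2.resize(t['pixels'][130:270,280:480],None,fx=3,fy=3,interpolation=cv2.INTER_CUBIC)
w=600;a=cv2.copyMakeBorder(a,0,0,0,60,0)
im=np.vstack([a,b]); print(im.shape); im=cv2.resize(im,None,fx=.71,fy=.71,interpolation=cv2.INTER_AREA); save('crop1',im)
# brown mask blobs
for n,c in(('scene',s),('top',t)):
    hsv=cv2.cvtColor(c['pixels'],cv2.COLOR_RGB2HSV); H,S,V=cv2.split(hsv)
    m=((H<14)&(S>110)&(V>35)).astype(np.uint8)
    k,l,st,ce=cv2.connectedComponentsWithStats(m); P=cloud(c)
    for i in range(1,k):
        if st[i,4]>25: 
            q=P[(l==i)&(c['depth']>0)]; print(n,st[i],ce[i].round(1),np.median(q,0).round(3) if len(q) else None, q[:,2].max().round(3) if len(q) else None)
    # white lid jar, handle
```

```text
(840, 600, 3)
scene [357  77   7   8  43] [359.7  80.2] [ 0.247 -0.304  0.033] 0.044
scene [280  85  15  13  79] [286.8  90.5] [ 0.491 -0.345  0.055] 0.063
scene [290  97  16  12  76] [297.7 102.7] [ 0.476 -0.29   0.054] 0.062
scene [298 106  12  12  81] [303.5 112.1] [ 0.467 -0.257  0.038] 0.047
scene [254 128  18  13 112] [263.9 133.6] [ 0.612 -0.235  0.036] 0.052
scene [242 138  13  13  78] [248.  144.4] [ 0.672 -0.211  0.046] 0.055
scene [311 139  15  13 100] [319.1 145.8] [ 0.463 -0.129  0.037] 0.056
scene [364 150   9   9  54] [368.4 153.8] [ 0.329 -0.046  0.032] 0.042
scene [310 161  16   6  81] [318.  163.2] [ 0.489 -0.071  0.046] 0.052
scene [268 177   8   8  51] [271.5 180.5] [ 0.643 -0.075  0.035] 0.042
scene [255 232  16  15 123] [263.3 240.4] [0.727 0.106 0.066] 0.091
scene [326 252   9   7  43] [330.  254.9] [0.566 0.216 0.072] 0.078
scene [235 294   9  10  41] [240.  299.2] [0.836 0.245 0.103] 0.126
top [292 122  11  10  38] [297.7 127.8] [0.716 0.088 0.068] 0.074
top [ 70 128  17  17 187] [ 78.8 136.5] [0.674 0.705 0.106] 0.121
top [393 143  14   7  40] [399.8 145.8] [ 0.671 -0.214  0.049] 0.054
top [ 86 157  15  16 155] [ 94.3 164.9] [0.596 0.664 0.093] 0.109
top [399 157  14  18  82] [406.9 165.7] [ 0.616 -0.237  0.038] 0.052
top [443 199   8  17  58] [446.7 207.1] [ 0.49  -0.347  0.056] 0.062
top [424 207   8  14  34] [426.9 213.8] [ 0.466 -0.29   0.057] 0.06
top [365 212  14   9  60] [371.7 216. ] [ 0.463 -0.133  0.036] 0.05
top [411 213  10   7  41] [415.4 216. ] [ 0.464 -0.259  0.04 ] 0.046
```

View pics/crop1.png

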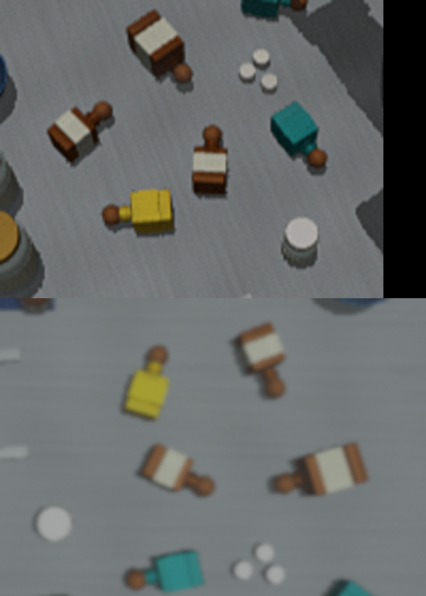

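Run:
```python
from h import *
s=dict(np.load('/tmp/scene.npz')); t=dict(np.load('/tmp/top.npz'))
for n,c in(('scene',s),('top',t)):
    P=cloud(c); ok=c['depth']>0
    m=ok&(abs(P[...,0]-.566)<.04)&(abs(P[...,1]-.21)<.04)&(P[...,2]>.06)&(P[...,2]<.09)
    q=P[m]; print(n,'handle',len(q),q.mean(0).round(4),q.min(0).round(3),q.max(0).round(3))
    V=c['pixels'].min(-1)
    for lo,hi in((.46,.56),(.58,.70)):
        m=ok&(P[...,0]>lo)&(P[...,0]<hi)&(P[...,1]>.10)&(P[...,1]<.26)&(V>(170 if n=='scene' else 150))&(P[...,2]<.03)
        q=P[m]
        if len(q)>20: f=np.polyfit(q[:,1],q[:,0],1); print('runner',len(q),q.mean(0).round(3),f, q[:,1].min())
    hsv=cv2.cvtColor(c['pixels'],cv2.COLOR_RGB2HSV); H,S,_=cv2.split(hsv)
    m=ok&(H>8)&(H<25)&(S>60)&(P[...,1]>.22)&(P[...,1]<.5)&(P[...,0]>.4)&(P[...,0]<.75)
    q=P[m]; print('tray',len(q),np.percentile(q,[1,50,99],axis=0).round(3))
    mm=(m&(P[...,2]>.032)&(P[...,2]<.045)); q=P[mm]
    if len(q): print('rim',len(q),np.percentile(q,[1,50,99],axis=0).round(3)); 
    for nm,xy in(('jar',(.42,.07)),('round',(.727,.1))):
        m=ok&(np.hypot(P[...,0]-xy[0],P[...,1]-xy[1])<.06)&(P[...,2]>.055);q=P[m]
        print(nm,len(q),q.mean(0).round(3),q.max(0).round(3),q.min(0).round(3))
```

```text
scene handle 51 [0.5654 0.2147 0.0717] [0.55  0.208 0.061] [0.58  0.221 0.078]
tray 554 [[0.488 0.22  0.049]
 [0.577 0.344 0.164]
 [0.645 0.475 0.17 ]]
rim 3 [[0.571 0.22  0.032]
 [0.574 0.22  0.038]
 [0.577 0.221 0.043]]
jar 193 [0.405 0.065 0.069] [0.427 0.088 0.075] [0.38  0.042 0.055]
round 211 [0.73  0.103 0.073] [0.769 0.151 0.1  ] [0.705 0.073 0.056]
top handle 50 [0.5639 0.2136 0.0722] [0.55  0.208 0.061] [0.579 0.219 0.08 ]
tray 823 [[0.466 0.302 0.013]
 [0.555 0.331 0.02 ]
 [0.642 0.355 0.044]]
rim 203 [[0.466 0.302 0.032]
 [0.553 0.313 0.039]
 [0.642 0.351 0.044]]
jar 203 [0.404 0.065 0.07 ] [0.425 0.087 0.077] [0.382 0.044 0.063]
round 211 [0.726 0.099 0.074] [0.768 0.151 0.1  ] [0.706 0.074 0.056]
```

Run:
```python
from h import *
t=dict(np.load('/tmp/top.npz')); s=dict(np.load('/tmp/scene.npz'))
c=t;P=cloud(c); H,S,V=cv2.split(cv2.cvtColor(c['pixels'],cv2.COLOR_RGB2HSV))
m=(c['depth']>0)&(P[...,2]>.034)&(P[...,2]<.046)&(P[...,1]>.22)&(P[...,1]<.33)&(abs(P[...,0]-.55)<.1)&(H>8)&(H<25)&(S>60)
q=P[m]; f=np.polyfit(q[:,0],q[:,1],1); f=np.polyfit(q[:,0][abs(q[:,1]-np.polyval(f,q[:,0]))<.012],q[:,1][abs(q[:,1]-np.polyval(f,q[:,0]))<.012],1);print(f,np.degrees(np.arctan(f[0])),q.mean(0))
g=cv2.cvtColor(c['pixels'],cv2.COLOR_RGB2GRAY)
sub=g[145:225,225:300].astype(int)
for u in (240,250,260,270,280,285):
    col=g[140:225,u].astype(float); bg=np.median(col); ix=np.where(col>bg+20)[0]+140
    print(u,ix, [onz(c,u,v,.01)[:2].round(3).tolist() for v in ix])
```

```text
[0.08815994 0.2635239 ] 5.038167129214374 [0.54755823 0.3125963  0.0395396 ]
240 [206] [[0.489, 0.263]]
250 [205] [[0.493, 0.233]]
260 [] []
270 [] []
280 [202 203] [[0.503, 0.142], [0.5, 0.142]]
285 [201 202 203] [[0.506, 0.127], [0.503, 0.127], [0.5, 0.127]]
```

```bash
cat >> h.py <<'E'
def plan(wps,start=None):
    """wps: (x,y,z,yaw of tool y axis deg) ; prints tool-frame shifts cm + twist for each leg"""
    o=ctrl.get_obs(); R=R_of(o['eef_rot']); p=np.array(o['eef_pos'])
    yaw=np.degrees(np.arctan2(R[1,1],R[0,1]))
    print('t',o['time_s'],'p',p.round(4),'yaw',round(yaw,2),'open',round(o['opening'],3),'gf',round(o['grasp_force'],1),'F',o['wrist_force'].round(1))
    for w in wps:
        a=np.radians(yaw); y=np.array([np.cos(a),np.sin(a)]); x=np.array([-y[1],y[0]])
        D=np.array(w[:3])-p; tw=-((w[3]-yaw+180)%360-180)
        print('->',w,' shift',(D[:2]@x*100).round(2),(D[:2]@y*100).round(2),(-D[2]*100).round(2),'tw',round(tw,1),'len',round(np.linalg.norm(D)*100,1))
        p=np.array(w[:3]); yaw=w[3]
E
python3 -c "
from h import *
plan([(.36,-.3,.22,-84.5),(.47,-.08,.22,-84.5),(.56,.16,.18,-84.5),(.565,.2145,.14,-84.5),(.565,.2145,.066,-84.5)])"
```

```text
t 0.1 p [ 0.2374 -0.5232  0.2555] yaw -65.6 open 0.999 gf 0.0 F [0.5 0.5 0.4]
-> (0.36, -0.3, 0.22, -84.5)  shift 20.39 -15.26 3.55 tw 18.9 len 25.7
-> (0.47, -0.08, 0.22, -84.5)  shift 13.06 -20.84 -0.0 tw -0.0 len 24.6
-> (0.56, 0.16, 0.18, -84.5)  shift 11.26 -23.03 4.0 tw -0.0 len 25.9
-> (0.565, 0.2145, 0.14, -84.5)  shift 1.02 -5.38 4.0 tw -0.0 len 6.8
-> (0.565, 0.2145, 0.066, -84.5)  shift 0.0 0.0 7.4 tw -0.0 len 7.4
```

Call:
servo_tool(motion=[[[20, -15, 3.5, 18.9, -1], [20, -15, 3.5, 18.9, -1], [20, -15, 3.5, 18.9, -1], [20, -15, 3.5, 18.9, -1], [20, -15, 3.5, 18.9, -1]]])

```text
time_s: 0.6
eef_pos: [0.3569, -0.3046, 0.2211]
eef_rot: [-0.0, 0.999, 0.048, -0.0]
wrist_force: [0.8, -0.2, 0.4]
opening: 1.005
grasp_force: 0.0
```

Call:
servo_tool(motion=[[[13, -21, 0, 0, -1], [13, -21, 0, 0, -1], [13, -21, 0, 0, -1], [13, -21, 0, 0, -1], [13, -21, 0, 0, -1]]])

```text
time_s: 1.1
eef_pos: [0.4662, -0.0828, 0.2215]
eef_rot: [-0.0, 0.999, 0.048, 0.0]
wrist_force: [1.1, -1.0, -0.4]
opening: 1.002
grasp_force: 0.0
```

```bash
python3 -c "
from h import *
plan([(.53,.10,.22,-84.5)])
c=cam('wrist'); save('w1',c['pixels']); print(c['p'],c['A'])
"
```

```text
t 1.1 p [ 0.4662 -0.0828  0.2215] yaw -84.49 open 1.002 gf 0.0 F [ 1.1 -1.  -0.4]
-> (0.53, 0.1, 0.22, -84.5)  shift 8.1 -17.59 0.15 tw 0.0 len 19.4
[ 0.53978131 -0.07553672  0.33881439] [[ 9.49471128e-02 -9.53364972e-01 -2.86496554e-01]
 [-9.95482096e-01 -9.07378676e-02 -2.79648955e-02]
 [ 6.64665407e-04  2.87857376e-01 -9.57673060e-01]]
```

```bash
python3 -c "
from h import *
plan([(.556,.14,.20,-84.5),(.565,.2145,.14,-84.5)])
"
```

```text
t 1.15 p [ 0.4681 -0.077   0.2216] yaw -84.27 open 1.002 gf 0.0 F [-2.3  4.4  0.9]
-> (0.556, 0.14, 0.2, -84.5)  shift 10.91 -20.72 2.16 tw 0.2 len 23.5
-> (0.565, 0.2145, 0.14, -84.5)  shift 1.61 -7.33 6.0 tw -0.0 len 9.6
```

Call:
servo_tool(motion=[[[10.8, -20.5, 2, 0, -1], [10.8, -20.5, 2, 0, -1], [10.8, -20.5, 2, 0, -1], [10.8, -20.5, 2, 0, -1], [10.8, -20.5, 2, 0, -1]]])

```text
time_s: 1.65
eef_pos: [0.5539, 0.1324, 0.2009]
eef_rot: [-0.0, 0.999, 0.049, -0.0]
wrist_force: [1.1, -1.5, 0.8]
opening: 0.996
grasp_force: 0.0
```

Call:
servo_tool(motion=[[[1.6, -7.3, 6, 0, -1], [1.6, -7.3, 6, 0, -1], [1.6, -7.3, 6, 0, -1], [1.6, -7.3, 6, 0, -1], [1.6, -7.3, 6, 0, -1]]])

```text
time_s: 2.15
eef_pos: [0.5632, 0.2029, 0.1424]
eef_rot: [0.0, 0.999, 0.048, 0.001]
wrist_force: [0.6, 0.1, -0.4]
opening: 1.001
grasp_force: 0.0
```

```bash
python3 -c "
from h import *
plan([(.565,.2145,.066,-84.5)])
c=cam('wrist'); save('w1',c['pixels'])
P=cloud(c); m=(c['depth']>0)&(abs(P[...,0]-.566)<.04)&(abs(P[...,1]-.21)<.04)&(P[...,2]>.06)&(P[...,2]<.085); q=P[m]; print(len(q),q.mean(0),q.min(0),q.max(0))
plan([(.565,.2145,.066,-84.5)])
"
```

```text
t 2.15 p [0.5632 0.2029 0.1424] yaw -84.52 open 1.001 gf 0.0 F [ 0.6  0.1 -0.4]
-> (0.565, 0.2145, 0.066, -84.5)  shift 0.29 -1.14 7.64 tw -0.0 len 7.7
958 [0.56716158 0.2149613  0.0724828 ] [0.55004259 0.2081285  0.06011075] [0.5803534  0.22184609 0.07589873]
t 2.2 p [0.5635 0.2026 0.1429] yaw -84.57 open 1.003 gf 0.0 F [ 0.3 -0.1 -0.1]
-> (0.565, 0.2145, 0.066, -84.5)  shift 0.26 -1.17 7.69 tw -0.1 len 7.8
```

View pics/w1.png

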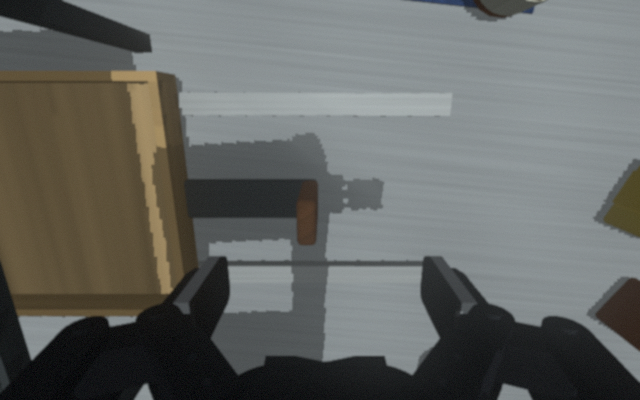

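Call:
servo_tool(motion=[[[0.3, -1.2, 2, 0, -1], [0.3, -1.2, 5, 0, -1], [0.3, -1.2, 7.6, 0, -1], [0.3, -1.2, 7.6, 0, -1], [0.3, -1.2, 7.6, 0, -0.5]]])

```text
time_s: 2.7
eef_pos: [0.5652, 0.2149, 0.0668]
eef_rot: [-0.0, 0.999, 0.047, 0.0]
wrist_force: [0.8, -0.2, -0.2]
opening: 0.853
grasp_force: 0.0
```

Call:
servo_tool(motion=[[[0, 0, 0, 0, 1], [0, 0, 0, 0, 1], [0, 0, 0, 0, 1], [0, 0, 0, 0, 1], [0, 0, 0, 0, 1]]])

```text
time_s: 3.2
eef_pos: [0.565, 0.2158, 0.0666]
eef_rot: [0.0, 0.999, 0.048, 0.001]
wrist_force: [-0.4, -1.1, 5.8]
opening: 0.132
grasp_force: 58.7
```

```bash
python3 -c "
from h import *
plan([])
"
```

```text
t 3.2 p [0.565  0.2158 0.0666] yaw -84.5 open 0.132 gf 58.7 F [-0.4 -1.1  5.8]
```

Gripped. Pull 18 cm along tool +y.

Call:
servo_tool(motion=[[[0, 3, 0, 0, 1], [0, 6, 0, 0, 1], [0, 9, 0, 0, 1], [0, 12, 0, 0, 1], [0, 14, 0, 0, 1]]])

```text
time_s: 3.7
eef_pos: [0.5782, 0.0754, 0.0666]
eef_rot: [-0.0, 0.999, 0.048, 0.0]
wrist_force: [-2.2, 3.1, 6.4]
opening: 0.129
grasp_force: 60.6
```

Call:
servo_tool(motion=[[[0, 1.5, 0, 0, 1], [0, 3, 0, 0, 1], [0, 3.8, 0, 0, 1], [0, 4, 0, 0, 1], [0, 4, 0, 0, 1]]])

```text
time_s: 4.2
eef_pos: [0.5795, 0.0601, 0.0664]
eef_rot: [-0.017, 0.999, 0.049, -0.0]
wrist_force: [-1.3, 101.7, 15.0]
opening: 0.131
grasp_force: 86.4
```

```bash
python3 -c "
from h import *
plan([])
"
```

```text
t 4.2 p [0.5795 0.0601 0.0664] yaw -84.43 open 0.131 gf 86.4 F [ -1.3 101.7  15. ]
```

Call:
servo_tool(motion=[[[0, -2.4, 0, 0, 1], [0, -2.4, 0, 0, 1], [0, -2.4, 0, 0, 1]]])

```text
time_s: 4.5
eef_pos: [0.5794, 0.0626, 0.0665]
eef_rot: [-0.0, 0.999, 0.049, 0.0]
wrist_force: [-3.1, 1.4, 6.8]
opening: 0.133
grasp_force: 63.7
```

```bash
python3 -c "
from h import *
plan([])
c=cam('top'); save('top1',c['pixels'][100:300,100:480]); np.savez('/tmp/top',**c)
P=cloud(c); H,S,V=cv2.split(cv2.cvtColor(c['pixels'],cv2.COLOR_RGB2HSV))
m=(c['depth']>0)&(H>8)&(H<25)&(S>60)&(P[...,1]>.05)&(P[...,1]<.4)&(abs(P[...,0]-.56)<.12)
q=P[m]; print(np.percentile(q,[1,50,99],axis=0).round(3)); q=q[(q[:,2]>.034)&(q[:,2]<.046)]; print(np.percentile(q,[0,1,50,99,100],axis=0).round(3))
"
```

```text
t 4.5 p [0.5794 0.0626 0.0665] yaw -84.38 open 0.133 gf 63.7 F [-3.1  1.4  6.8]
[[0.472 0.169 0.013]
 [0.57  0.253 0.019]
 [0.652 0.326 0.044]]
[[0.466 0.162 0.034]
 [0.467 0.165 0.035]
 [0.6   0.275 0.04 ]
 [0.656 0.329 0.045]
 [0.656 0.33  0.046]]
```

View pics/top1.png

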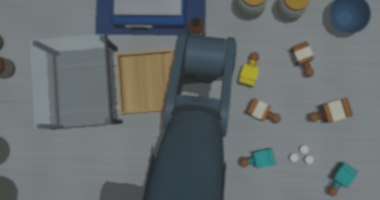

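Call:
servo_tool(motion=[[[0, 0, 0, 0, -0.2], [0, 0, 0, 0, -1], [0, 0, 0, 0, -1], [0, 0, 0, 0, -1], [0, 0, -4, 0, -1]]])

```text
time_s: 5.05
eef_pos: [0.575, 0.0605, 0.1003]
eef_rot: [-0.001, 0.999, 0.048, -0.006]
wrist_force: [0.0, 0.2, -0.8]
opening: 0.961
grasp_force: 0.0
```

Call:
servo_tool(motion=[[[0, 0, -5, 0, -1], [0, 0, -10, 0, -1], [0, 3, -15, 0, -1], [-2, 8, -18, 0, -1], [-4, 13, -18, 0, -1]]])

```text
time_s: 5.55
eef_pos: [0.5593, -0.0543, 0.2874]
eef_rot: [0.001, 0.999, 0.049, 0.004]
wrist_force: [1.4, -1.4, -0.2]
opening: 1.001
grasp_force: 0.0
```

Call:
servo_tool(motion=[[[-3, 4, 0, 0, -1], [-6, 8, 0, 0, -1], [-6, 10, 0, 0, -1], [-6, 10, 0, 0, -1], [-6, 10, 0, 0, -1]]])

```text
time_s: 6.05
eef_pos: [0.5073, -0.1589, 0.2826]
eef_rot: [-0.0, 0.999, 0.047, -0.0]
wrist_force: [-0.0, 0.2, 0.5]
opening: 0.999
grasp_force: 0.0
```

```bash
cat >> h.py <<'E'
def brown(c,minA=25,name=None):
    H,S,V=cv2.split(cv2.cvtColor(c['pixels'],cv2.COLOR_RGB2HSV))
    m=((H<14)&(S>110)&(V>35)).astype(np.uint8)
    k,l,st,ce=cv2.connectedComponentsWithStats(m); P=cloud(c)
    for i in range(1,k):
        if st[i,4]>minA:
            q=P[(l==i)&(c['depth']>0)]
            if len(q): print(st[i],ce[i].round(1),np.median(q,0).round(4),q[:,2].max().round(3))
    return m,l,P
E
python3 -c "
from h import *
plan([])
c=cam('wrist'); save('w2',c['pixels']); np.savez('/tmp/w2',**c); brown(c,200)
"
```

```text
t 6.05 p [ 0.5073 -0.1589  0.2826] yaw -84.59 open 0.999 gf 0.0 F [-0.   0.2  0.5]
[374   0  49  26 547] [398.   10.3] [ 0.6712 -0.2144  0.0476] 0.05
[385  47  46  59 758] [409.5  74.1] [ 0.6177 -0.2376  0.037 ] 0.049
[ 93  66  15  31 207] [100.2  81.6] [0.5786 0.06   0.0733] 0.075
[233 159  29  40 533] [246.3 177.8] [ 0.4932 -0.0731  0.0477] 0.05
[268 179  51  39 770] [292.4 200.8] [ 0.4673 -0.1226  0.0378] 0.049
[485 180  16  46 570] [493.2 202.4] [ 0.4929 -0.3463  0.0559] 0.058
[435 210  13  25 228] [441.  223.4] [ 0.463  -0.2939  0.0559] 0.059
```

View pics/w2.png

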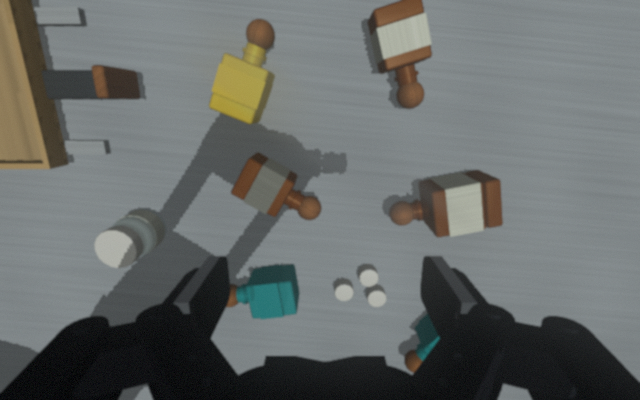

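```bash
cat >> h.py <<'E'
def bottle(c,bx,by,top,r=.09):
    """near ball xy guess: sphere fit of ball, body top face, axis yaw"""
    P=cloud(c); ok=c['depth']>0
    near=ok&(np.hypot(P[...,0]-bx,P[...,1]-by)<r)
    f=P[near&(abs(P[...,2]-top)<.005)&(np.hypot(P[...,0]-bx,P[...,1]-by)>.025)]
    ctr,sz,an=cv2.minAreaRect(f[:,:2].astype(np.float32)) if len(f)>5 else ((0,0),0,0)
    q=P[near&(np.hypot(P[...,0]-bx,P[...,1]-by)<.025)&(P[...,2]>top/2-.002)]
    from scipy.optimize import least_squares
    s=least_squares(lambda p:np.linalg.norm(q-p,axis=1)-.015,[bx,by,top/2],loss='soft_l1',f_scale=.001).x
    yaw=np.degrees(np.arctan2(s[1]-ctr[1],s[0]-ctr[0]))
    m=near&(P[...,2]>top/2)
    print('ball',s.round(4),'face',np.round(ctr,4),np.round(sz,3),round(an,1),'axis yaw foot->ball',round(yaw,1),'n',len(q),len(f))
    return s,yaw
E
python3 -c "
from h import *
c=dict(np.load('/tmp/w2.npz'))
for u,v,z in((308,208,.024),(403,212,.028),(409,93,.024)):
    p=onz(c,u,v,z); print(p.round(4)); bottle(c,p[0],p[1],2*z)
t=dict(np.load('/tmp/top.npz')); 
for x,y,z in((.465,-.13,.024),(.466,-.256,.028),(.61,-.236,.024)): bottle(t,x,y,2*z)
s=dict(np.load('/tmp/scene.npz')); 
for x,y,z in((.465,-.13,.024),(.466,-.256,.028),(.61,-.236,.024)): bottle(s,x,y,2*z)
print(ctrl.get_obs()['opening'],ctrl.tip_reach)
"
```

```text
[ 0.4566 -0.1431  0.024 ]
ball [ 0.4581 -0.141   0.0244] face [ 0.4491 -0.1134] [0.152 0.067] 34.1 axis yaw foot->ball -71.9 n 638 2194
[ 0.4635 -0.2572  0.028 ]
ball [ 0.4631 -0.258   0.0289] face [ 0.4795 -0.3133] [0.058 0.063] 17.8 axis yaw foot->ball 106.5 n 725 2750
[ 0.5987 -0.2426  0.024 ]
ball [ 0.6003 -0.242   0.0246] face [ 0.652  -0.2217] [0.058 0.049] 21.5 axis yaw foot->ball -158.6 n 894 3185
ball [ 0.4644 -0.1287  0.0441] face [ 0.4823 -0.0898] [0.058 0.048] 63.2 axis yaw foot->ball -114.7 n 138 287
ball [ 0.4633 -0.2582  0.0293] face [ 0.4801 -0.3132] [0.056 0.062] 17.7 axis yaw foot->ball 107.0 n 119 394
ball [ 0.6106 -0.2349  0.0432] face [ 0.6519 -0.2214] [0.057 0.049] 21.6 axis yaw foot->ball -161.8 n 144 286
ball [ 0.4636 -0.1297  0.0429] face [ 0.4826 -0.0903] [0.058 0.048] 63.7 axis yaw foot->ball -115.8 n 104 211
ball [ 0.463  -0.2587  0.0291] face [ 0.4794 -0.3129] [0.059 0.063] 12.9 axis yaw foot->ball 106.9 n 88 259
ball [ 0.6092 -0.2346  0.0408] face [ 0.6536 -0.2225] [0.055 0.051] 18.3 axis yaw foot->ball -164.8 n 109 213
1.0022373721385087 0.025
```

```bash
python3 -c "
from h import *
plan([(.458,-.141,.12,-26),(.458,-.141,.031,-26)])
"
```

```text
t 6.1 p [ 0.5075 -0.1582  0.2825] yaw -84.51 open 1.002 gf 0.0 F [0.7 0.3 0.2]
-> (0.458, -0.141, 0.12, -26)  shift -4.76 -2.19 16.25 tw -58.5 len 17.1
-> (0.458, -0.141, 0.031, -26)  shift 0.0 0.0 8.9 tw 0 len 8.9
```

Call:
servo_tool(motion=[[[-4.8, -2.2, 16.2, -42.5, -0.3], [-4.8, -2.2, 16.2, -42.5, -0.3], [-4.8, -2.2, 16.2, -42.5, -0.3], [-4.8, -2.2, 16.2, -42.5, -0.3], [-4.8, -2.2, 16.2, -42.5, -0.3]]])

```text
time_s: 6.6
eef_pos: [0.4543, -0.1379, 0.1166]
eef_rot: [-0.004, 0.912, 0.41, -0.002]
wrist_force: [-0.3, -1.2, 0.3]
opening: 0.651
grasp_force: 0.0
```

Call:
servo_tool(motion=[[[0, 0, 0, -16, -0.3], [0, 0, 0, -16, -0.3], [0, 0, 0, -16, -0.3]]])

```text
time_s: 6.9
eef_pos: [0.4579, -0.1401, 0.1206]
eef_rot: [-0.0, 0.847, 0.531, 0.0]
wrist_force: [-0.2, 0.2, 0.2]
opening: 0.652
grasp_force: 0.0
```

```bash
python3 -c "
from h import *
c=cam('wrist'); save('w3',c['pixels']); bottle(c,.458,-.141,.048)
plan([(.458,-.141,.031,-26)])
"
```

```text
ball [ 0.4656 -0.1255  0.1641] face [ 0.4823 -0.0904] [0.058 0.049] 64.5 axis yaw foot->ball -115.4 n 8581 8409
t 6.95 p [ 0.4579 -0.1403  0.1207] yaw -26.05 open 0.655 gf 0.0 F [-0.1 -0.3 -0. ]
-> (0.458, -0.141, 0.031, -26)  shift -0.06 0.04 8.97 tw -0.1 len 9.0
```

View pics/w3.png

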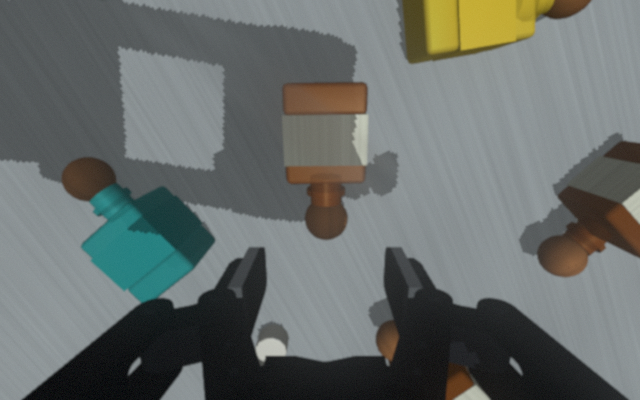

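Call:
servo_tool(motion=[[[0, 0, 3, 0, -0.3], [0, 0, 6, 0, -0.3], [0, 0, 9, 0, -0.3], [0, 0, 9, 0, -0.3], [0, 0, 9, 0, 0.2]]])

```text
time_s: 7.45
eef_pos: [0.4575, -0.1408, 0.0308]
eef_rot: [-0.001, 0.848, 0.529, -0.0]
wrist_force: [-0.1, 0.2, -0.3]
opening: 0.498
grasp_force: 0.0
```

Call:
servo_tool(motion=[[[0, 0, 0, 0, 1], [0, 0, 0, 0, 1], [0, 0, 0, 0, 1], [0, 0, 0, 0, 1], [0, 0, 0, 0, 1]]])

```text
time_s: 7.95
eef_pos: [0.4585, -0.1422, 0.0317]
eef_rot: [0.001, 0.848, 0.53, 0.001]
wrist_force: [-0.1, -1.2, 5.5]
opening: 0.316
grasp_force: 59.0
```

```bash
python3 -c "
from h import *
plan([])
"
```

```text
t 7.95 p [ 0.4585 -0.1422  0.0317] yaw -26.01 open 0.316 gf 59.0 F [-0.1 -1.2  5.5]
```

Call:
servo_tool(motion=[[[0, 0, -2, 0, 1], [0, 0, -4, 0, 1], [0, 0, -7, 0, 1], [0, 0, -10, 0, 1], [0, 0, -10, 0, 1]]])

```text
time_s: 8.45
eef_pos: [0.4596, -0.1426, 0.1342]
eef_rot: [0.003, 0.848, 0.53, 0.001]
wrist_force: [0.8, -1.0, -2.0]
opening: 0.317
grasp_force: 59.3
```

Call:
servo_tool(motion=[[[0, 0, 0, 0, 0.5], [0, 0, 0, 0, 0.5], [0, 0, 0, 0, 0.5]]])

```text
time_s: 8.75
eef_pos: [0.4564, -0.1408, 0.129]
eef_rot: [-0.002, 0.848, 0.53, -0.001]
wrist_force: [0.4, 0.1, -1.1]
opening: 0.316
grasp_force: 59.3
```

```bash
python3 -c "
from h import *
plan([])
c=cam('wrist'); save('w4',cv2.resize(c['pixels'],(400,250)))
"
```

```text
t 8.75 p [ 0.4564 -0.1408  0.129 ] yaw -26.01 open 0.316 gf 59.3 F [ 0.4  0.1 -1.1]
```

View pics/w4.png

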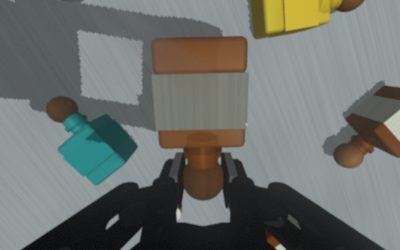

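Call:
servo_tool(motion=[[[0, 0, 0, 0, 0.4], [0, 0, 0, 0, 0.4], [0, 0, 0, 0, 0.38], [0, 0, 0, 0, 0.38]]])

```text
time_s: 9.2
eef_pos: [0.4576, -0.1414, 0.1306]
eef_rot: [-0.0, 0.848, 0.53, -0.0]
wrist_force: [-0.4, -0.4, -1.0]
opening: 0.316
grasp_force: 59.3
```

Call:
servo_tool(motion=[[[0, 0, 0, 0, 0.37], [0, 0, 0, 0, 0.37], [0, 0, 0, 0, 0.36], [0, 0, 0, 0, 0.36]]])

```text
time_s: 9.6
eef_pos: [0.4576, -0.1414, 0.1307]
eef_rot: [0.0, 0.848, 0.53, 0.0]
wrist_force: [0.4, 0.3, -1.4]
opening: 0.321
grasp_force: 45.6
```

```bash
cat >> h.py <<'E'
def held():
    """median heights of points seen above the held ball in the wrist image: body horizontal or hanging"""
    c=cam('wrist'); P=cloud(c); q=P[100:200:25,320]; print('held column z',q[:,2].round(3)); return c
E
python3 -c "
from h import *
plan([]); held()
"
```

```text
t 9.6 p [ 0.4576 -0.1414  0.1307] yaw -26.0 open 0.321 gf 45.6 F [ 0.4  0.3 -1.4]
held column z [0.142 0.145 0.143 0.144]
```

Call:
servo_tool(motion=[[[0, 0, 0, 0, 0.35], [0, 0, 0, 0, 0.35], [0, 0, 0, 0, 0.345], [0, 0, 0, 0, 0.345]]])

```text
time_s: 10.05
eef_pos: [0.4575, -0.1414, 0.1307]
eef_rot: [-0.0, 0.848, 0.53, -0.0]
wrist_force: [0.3, -0.2, -1.1]
opening: 0.325
grasp_force: 29.8
```

Call:
servo_tool(motion=[[[0, 0, 0, 0, 0.34], [0, 0, 0, 0, 0.34], [0, 0, 0, 0, 0.335], [0, 0, 0, 0, 0.335]]])

```text
time_s: 10.45
eef_pos: [0.4575, -0.1414, 0.1306]
eef_rot: [-0.0, 0.848, 0.53, -0.0]
wrist_force: [-0.8, -0.7, -1.9]
opening: 0.33
grasp_force: 20.2
```

```bash
python3 -c "
from h import *
plan([]); held()
"
```

```text
t 10.45 p [ 0.4575 -0.1414  0.1306] yaw -26.0 open 0.33 gf 20.2 F [-0.8 -0.7 -1.9]
held column z [-0.001  0.001 -0.001  0.069]
```

Call:
servo_tool(motion=[[[0, 0, 0, 0, 0.335], [0, 0, 0, 0, 0.335], [0, 0, 0, 0, 0.335], [0, 0, 0, 0, 0.335], [0, 0, 0, 0, 0.335]]])

```text
time_s: 11.0
eef_pos: [0.4575, -0.1414, 0.1307]
eef_rot: [-0.0, 0.848, 0.53, 0.0]
wrist_force: [0.2, 0.0, -1.8]
opening: 0.329
grasp_force: 20.1
```

```bash
cat >> h.py <<'E'
def tilt(half,hgt):
    """tool-frame points of the front face (+x) of a hanging bottle; tilt about tool y"""
    o=ctrl.get_obs(); R=R_of(o['eef_rot']); p=np.array(o['eef_pos'])
    c=cam('wrist'); T=(cloud(c)-p)@R
    m=(c['depth']>0)&(abs(T[...,1])<half-.006)&(T[...,0]>.0)&(T[...,0]<.08)&(T[...,2]>.042)&(T[...,2]<hgt-.01)
    q=T[m]; 
    f=None
    if len(q)>50:
        w=np.ones(len(q),bool)
        for _ in range(4):
            f=np.polyfit(q[w,2],q[w,0],1); w=abs(q[:,0]-np.polyval(f,q[:,2]))<.003
        print('face n',len(q),w.sum(),'x at mid',np.polyval(f,.06).round(4),'tilt deg',np.degrees(np.arctan(f[0])).round(1),'z range',q[w,2].min().round(3),q[w,2].max().round(3))
    else: print('few',len(q))
    return c,T
E
python3 -c "
from h import *
plan([]); tilt(.024,.1)
"
```

```text
t 11.0 p [ 0.4575 -0.1414  0.1307] yaw -26.01 open 0.329 gf 20.1 F [ 0.2  0.  -1.8]
face n 2302 2302 x at mid 0.0327 tilt deg 13.0 z range 0.042 0.088
```

Call:
servo_tool(motion=[[[0, 0, 0, 0, 0.33], [0, 0, 0, 0, 0.33], [0, 0, 0, 0, 0.33], [0, 0, 0, 0, 0.325], [0, 0, 0, 0, 0.325]]])

```text
time_s: 11.55
eef_pos: [0.4575, -0.1414, 0.1307]
eef_rot: [0.0, 0.848, 0.53, -0.0]
wrist_force: [0.6, -0.4, -1.8]
opening: 0.339
grasp_force: 12.1
```

```bash
python3 -c "
from h import *
plan([]); tilt(.024,.1)
"
```

```text
t 11.55 p [ 0.4575 -0.1414  0.1307] yaw -26.0 open 0.339 gf 12.1 F [ 0.6 -0.4 -1.8]
face n 2254 2254 x at mid 0.0317 tilt deg 12.1 z range 0.042 0.089
```

Call:
servo_tool(motion=[[[0, 0, 0, 0, 0.32], [0, 0, 0, 0, 0.32], [0, 0, 0, 0, 0.318], [0, 0, 0, 0, 0.318], [0, 0, 0, 0, 0.318]]])

```text
time_s: 12.1
eef_pos: [0.4576, -0.1414, 0.1307]
eef_rot: [-0.0, 0.848, 0.53, 0.0]
wrist_force: [0.2, -0.5, -0.7]
opening: 0.341
grasp_force: 7.4
```

```bash
python3 -c "
from h import *
plan([]); tilt(.024,.1)
"
```

```text
t 12.1 p [ 0.4576 -0.1414  0.1307] yaw -26.0 open 0.341 gf 7.4 F [ 0.2 -0.5 -0.7]
face n 2112 2112 x at mid 0.0287 tilt deg 9.2 z range 0.042 0.09
```

```bash
python3 -c "
from h import *
plan([(.4576,-.1414,.20,-26),(.50,0.0,.21,-67),(.57,.2,.2,-84.5),(.6001,.2727,.19,-84.5),(.6001,.2727,.118,-84.5)])
"
```

```text
t 12.15 p [ 0.4576 -0.1414  0.1307] yaw -26.0 open 0.337 gf 7.4 F [ 0.9 -0.5 -1.7]
-> (0.4576, -0.1414, 0.2, -26)  shift 0.0 0.0 -6.93 tw -0.0 len 6.9
-> (0.5, 0.0, 0.21, -67)  shift 14.57 -2.39 -1.0 tw 41 len 14.8
-> (0.57, 0.2, 0.2, -84.5)  shift 14.26 -15.67 1.0 tw 17.5 len 21.2
-> (0.6001, 0.2727, 0.19, -84.5)  shift 3.69 -6.95 1.0 tw -0.0 len 7.9
-> (0.6001, 0.2727, 0.118, -84.5)  shift 0.0 0.0 7.2 tw -0.0 len 7.2
```

Call:
servo_tool(motion=[[[0, 0, 0, 0, 0.5], [0, 0, -1, 0, 0.5], [0, 0, -3, 0, 0.5], [0, 0, -5, 0, 0.5], [0, 0, -7, 0, 0.5]]])

```text
time_s: 12.65
eef_pos: [0.4576, -0.1414, 0.2022]
eef_rot: [0.0, 0.848, 0.53, 0.0]
wrist_force: [-1.0, 0.7, -1.4]
opening: 0.315
grasp_force: 59.2
```

Call:
servo_tool(motion=[[[3, -0.5, -1, 8, 0.5], [6, -1, -1, 16, 0.5], [9, -1.5, -1, 25, 0.5], [12, -2, -1, 33, 0.5], [14.6, -2.4, -1, 41, 0.5]]])

```text
time_s: 13.15
eef_pos: [0.5003, 0.0018, 0.2117]
eef_rot: [0.0, 0.98, 0.197, 0.0]
wrist_force: [-0.0, 0.1, -2.0]
opening: 0.319
grasp_force: 59.3
```

Call:
servo_tool(motion=[[[3, -3, 0.5, 4, 0.5], [6, -6, 1, 8, 0.5], [9, -9.5, 1, 13, 0.5], [12, -13, 1, 17.5, 0.5], [14.3, -15.7, 1, 17.5, 0.5]]])

```text
time_s: 13.65
eef_pos: [0.5707, 0.2034, 0.2015]
eef_rot: [-0.0, 0.999, 0.047, 0.0]
wrist_force: [0.3, -0.4, -2.0]
opening: 0.311
grasp_force: 59.3
```

Call:
servo_tool(motion=[[[2, -3.5, 0.5, 0, 0.5], [3.7, -7, 1, 0, 0.5], [3.7, -7, 3, 0, 0.5], [3.7, -7, 3, 0, 0.5], [3.7, -7, 3, 0, 0.5]]])

```text
time_s: 14.15
eef_pos: [0.5998, 0.2736, 0.1705]
eef_rot: [0.0, 0.999, 0.048, -0.001]
wrist_force: [-0.2, -0.7, -1.7]
opening: 0.318
grasp_force: 59.5
```

```bash
python3 -c "
from h import *
plan([(.6001,.2727,.118,-84.5)]); c,T=tilt(.024,.1); np.savez('/tmp/w5',T=T,**c); save('w5',c['pixels'])
"
```

```text
t 14.15 p [0.5998 0.2736 0.1705] yaw -84.51 open 0.318 gf 59.5 F [-0.2 -0.7 -1.7]
-> (0.6001, 0.2727, 0.118, -84.5)  shift 0.02 0.09 5.25 tw -0.0 len 5.3
face n 2265 2265 x at mid 0.0318 tilt deg 12.1 z range 0.042 0.089
```

View pics/w5.png

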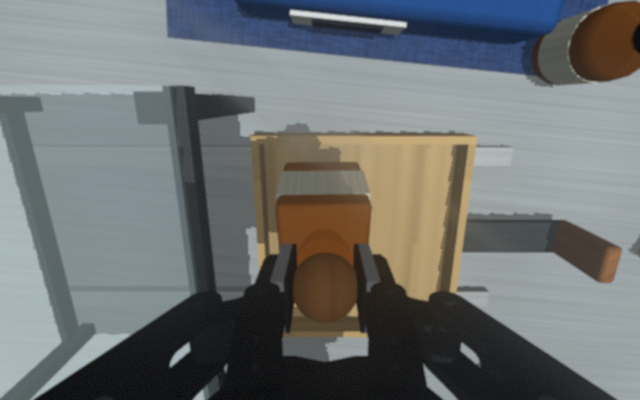

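Call:
servo_tool(motion=[[[-0.8, 0, 2, 0, 0.5], [-0.8, 0, 4, 0, 0.5], [-0.8, 0, 5.2, 0, 0.5], [-0.8, 0, 5.3, 0, 0.5], [-0.8, 0, 5.3, 0, 0.33]]])

```text
time_s: 14.7
eef_pos: [0.5931, 0.2726, 0.1186]
eef_rot: [0.0, 0.999, 0.048, 0.0]
wrist_force: [0.1, -1.5, -0.3]
opening: 0.333
grasp_force: 16.2
```

Call:
servo_tool(motion=[[[0, 0, 0, 0, 0.32], [0, 0, 0.1, 0, 0.32], [0, 0, 0.2, 0, 0.315], [0, 0, 0.3, 0, 0.315], [0, 0, 0.4, 0, 0.31]]])

```text
time_s: 15.2
eef_pos: [0.5946, 0.272, 0.1166]
eef_rot: [0.001, 0.999, 0.048, 0.002]
wrist_force: [-0.5, -9.4, 11.2]
opening: 0.345
grasp_force: 3.3
```

```bash
python3 -c "
from h import *
plan([(.592,.2727,.114,-84.5)]); c,T=tilt(.024,.1)
"
```

```text
t 15.2 p [0.5946 0.272  0.1166] yaw -84.53 open 0.345 gf 3.3 F [-0.5 -9.4 11.2]
-> (0.592, 0.2727, 0.114, -84.5)  shift -0.26 -0.1 0.26 tw -0.0 len 0.4
face n 2695 1968 x at mid 0.0279 tilt deg 7.5 z range 0.042 0.09
```

Call:
servo_tool(motion=[[[0, 0, -0.2, 0, 0.3], [0, 0, -0.2, 0, 0.27], [0, 0, -0.2, 0, 0.2], [0, 0, -0.2, 0, 0.1], [0, 0, -0.2, 0, 0]]])

```text
time_s: 15.75
eef_pos: [0.5945, 0.2693, 0.1177]
eef_rot: [0.003, 0.999, 0.047, 0.001]
wrist_force: [-1.2, -19.1, 8.4]
opening: 0.497
grasp_force: 0.0
```

```bash
python3 -c "
from h import *
plan([]); c,T=tilt(.024,.1); P=cloud(c)
q=P[(c['depth']>0)&(abs(T[...,1])<.02)&(abs(T[...,0])<.02)&(T[...,2]<.03)&(T[...,2]>-.02)]
print(q[:,2].max(), q[q[:,2]>q[:,2].max()-.004].mean(0))
"
```

```text
t 15.75 p [0.5945 0.2693 0.1177] yaw -84.58 open 0.497 gf 0.0 F [ -1.2 -19.1   8.4]
face n 3397 749 x at mid 0.0312 tilt deg 29.2 z range 0.042 0.068
0.12167892899612924 [0.60094391 0.26638418 0.11925639]
```

Call:
servo_tool(motion=[[[0, 0.5, 0, 0, 0.12], [0.3, 0.6, 0, 0, 0.15], [0.5, 0.6, 0, 0, 0.15]]])

```text
time_s: 16.1
eef_pos: [0.5983, 0.268, 0.1159]
eef_rot: [-0.0, 0.999, 0.048, 0.0]
wrist_force: [0.3, -0.2, -0.2]
opening: 0.427
grasp_force: 0.0
```

```bash
python3 -c "
from h import *
plan([]); c,T=tilt(.024,.1); P=cloud(c)
q=P[(c['depth']>0)&(abs(T[...,1])<.02)&(abs(T[...,0])<.02)&(T[...,2]<.03)&(T[...,2]>-.02)]
print(q[:,2].max(), q[q[:,2]>q[:,2].max()-.004].mean(0)); save('w6',c['pixels'])
"
```

```text
t 16.1 p [0.5983 0.268  0.1159] yaw -84.5 open 0.427 gf 0.0 F [ 0.3 -0.2 -0.2]
face n 2189 1200 x at mid 0.0268 tilt deg 3.8 z range 0.042 0.09
0.1358875903911571 [0.60295799 0.25611606 0.13352073]
```

View pics/w6.png

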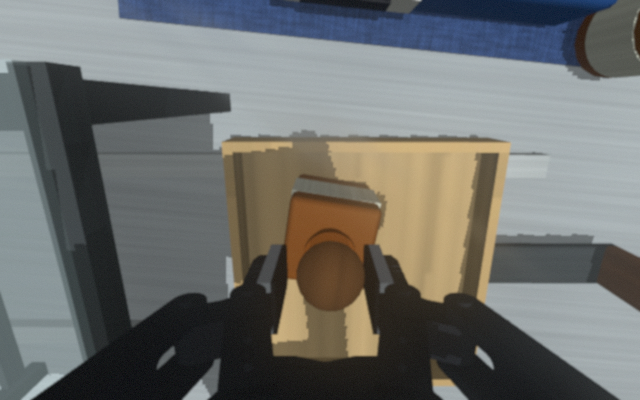

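Call:
servo_tool(motion=[[[0, 0, -1, 0, 0.15], [0, 0, -2.5, 0, 0.15], [0, 0, -4, 0, 0.15], [0, 0, -7, 0, 0.15], [0, 0, -10, 0, 0]]])

```text
time_s: 16.65
eef_pos: [0.5979, 0.2679, 0.218]
eef_rot: [-0.0, 0.999, 0.048, 0.0]
wrist_force: [-0.2, 0.3, 0.5]
opening: 0.499
grasp_force: 0.0
```

```bash
cat >> h.py <<'E'
TC=np.array([.563,.241]); TX=np.array([.9954,.0958]); TY=np.array([-.0958,.9954])
def traychk(c,x,y,half,ztop):
    """standing bottle: ball top and shoulder face near x,y"""
    P=cloud(c); ok=c['depth']>0; d=np.hypot(P[...,0]-x,P[...,1]-y)
    q=P[ok&(d<.03)&(P[...,2]>ztop-.02)&(P[...,2]<ztop+.012)]
    if len(q)<10: print('no ball'); return
    from scipy.optimize import least_squares
    s=least_squares(lambda p:np.linalg.norm(q-p,axis=1)-.015,[x,y,ztop-.015],loss='soft_l1',f_scale=.001).x
    f=P[ok&(d<.055)&(abs(P[...,2]-(ztop-.045))<.004)]
    r=cv2.minAreaRect(f[:,:2].astype(np.float32)) if len(f)>5 else None
    e=s[:2]-TC
    print('ball',s.round(4),'tray xy',(e@TX).round(4),(e@TY).round(4),'shoulder',r,len(f))
E
python3 -c "
from h import *
plan([]); c=cam('wrist'); traychk(c,.601,.266,.024,.121); save('w7',c['pixels'])
"
```

```text
t 16.65 p [0.5979 0.2679 0.218 ] yaw -84.49 open 0.499 gf 0.0 F [-0.2  0.3  0.5]
ball [0.5997 0.2661 0.1056] tray xy 0.0389 0.0215 shoulder ((0.5997747778892517, 0.26615896821022034), (0.047957539558410645, 0.048155978322029114), 86.1629638671875) 1894
```

```bash
python3 -c "
from h import *
plan([(.59,.03,.22,-84.5),(.59,-.2,.22,-69)])
"
```

```text
t 16.7 p [0.6007 0.2687 0.2249] yaw -84.48 open 0.503 gf 0.0 F [3.  1.7 4.4]
-> (0.59, 0.03, 0.22, -84.5)  shift -3.37 23.66 0.49 tw 0.0 len 23.9
-> (0.59, -0.2, 0.22, -69)  shift -2.2 22.89 -0.0 tw -15.5 len 23.0
```

Call:
servo_tool(motion=[[[-0.5, 5, 0, 0, 0], [-1, 10, 0, 0, 0], [-2, 15, 0, 0, 0], [-3, 20, 0, 0, 0], [-3, 24, 0, 0, 0]]])

```text
time_s: 17.2
eef_pos: [0.5907, 0.0239, 0.2175]
eef_rot: [0.0, 0.999, 0.048, 0.001]
wrist_force: [-0.3, 0.2, -0.5]
opening: 0.498
grasp_force: 0.0
```

Call:
servo_tool(motion=[[[-0.5, 5, 0, -4, -0.3], [-1, 10, 0, -8, -0.3], [-1.5, 15, 0, -12, -0.3], [-2, 20, 0, -15.5, -0.3], [-2, 23, 0, -15.5, -0.3]]])

```text
time_s: 17.7
eef_pos: [0.5932, -0.2088, 0.2177]
eef_rot: [0.001, 0.983, 0.182, 0.001]
wrist_force: [1.4, -0.3, 0.2]
opening: 0.653
grasp_force: 0.0
```

```bash
python3 -c "
from h import *
c=cam('wrist'); s,y=bottle(c,.600,-.242,.048); np.savez('/tmp/w8',**c)
bottle(c,.463,-.258,.056)
plan([(s[0],s[1],.12,y+90),(s[0],s[1],.031,y+90)])
"
```

```text
ball [ 0.6098 -0.2413  0.2531] face [ 0.6505 -0.2584] [0.058 0.049] 8.1 axis yaw foot->ball 157.2 n 11636 3547
ball [ 0.4633 -0.2584  0.0288] face [ 0.4785 -0.3073] [0.058 0.05 ] 17.0 axis yaw foot->ball 107.3 n 863 2179
t 17.75 p [ 0.5935 -0.2127  0.2177] yaw -69.26 open 0.651 gf 0.0 F [-1.7 -2.2  1. ]
-> (np.float64(0.6098331108566071), np.float64(-0.2412655701320008), 0.12, np.float64(247.22309321711091))  shift 0.52 3.25 9.77 tw 43.5 len 10.3
-> (np.float64(0.6098331108566071), np.float64(-0.2412655701320008), 0.031, np.float64(247.22309321711091))  shift 0.0 0.0 8.9 tw -0.0 len 8.9
```

```bash
sed -i "s/q=P\[near&(np.hypot(P\[...,0\]-bx,P\[...,1\]-by)<.025)&(P\[...,2\]>top\/2-.002)\]/q=P[near\&(np.hypot(P[...,0]-bx,P[...,1]-by)<.025)\&(P[...,2]>top\/2-.002)\&(P[...,2]<top+.01)]/" h.py; python3 -c "
from h import *
c=dict(np.load('/tmp/w8.npz')); s,y=bottle(c,.5916,-.2668,.048)
s,y=bottle(c,s[0],s[1],.048)
plan([(s[0],s[1],.12,y-90),(s[0],s[1],.031,y-90),(s[0],s[1],.12,y+90)])
c=cam('wrist'); s,y=bottle(c,.5916,-.2668,.048)
"
```

```text
ball [ 0.595  -0.2662  0.0242] face [ 0.6505 -0.2584] [0.058 0.049] 8.1 axis yaw foot->ball -171.9 n 903 3620
ball [ 0.5969 -0.2658  0.0245] face [ 0.6505 -0.2584] [0.058 0.049] 8.1 axis yaw foot->ball -172.0 n 991 3631
t 17.75 p [ 0.5935 -0.2127  0.2177] yaw -69.26 open 0.651 gf 0.0 F [-1.7 -2.2  1. ]
-> (np.float64(0.5969263568592941), np.float64(-0.2658384269262954), 0.12, np.float64(-262.04832346245036))  shift -1.56 5.09 9.77 tw -167.2 len 11.1
-> (np.float64(0.5969263568592941), np.float64(-0.2658384269262954), 0.031, np.float64(-262.04832346245036))  shift 0.0 0.0 8.9 tw -0.0 len 8.9
-> (np.float64(0.5969263568592941), np.float64(-0.2658384269262954), 0.12, np.float64(-82.04832346245036))  shift 0.0 0.0 -8.9 tw 180.0 len 8.9
ball [ 0.5951 -0.2662  0.0242] face [ 0.6505 -0.2584] [0.058 0.049] 8.2 axis yaw foot->ball -172.0 n 910 3628
```

```bash
python3 -c "
from h import *
c=dict(np.load('/tmp/w8.npz')); im=c['pixels'].copy()
for X,col in(((.5951,-.2662,.024),(0,255,0)),((.5832,-.268,.024),(255,0,255)),((.6505,-.2584,.048),(0,0,255))):
    u,v=proj(c,X); print(X,round(u,1),round(v,1)); cv2.circle(im,(int(round(u)),int(round(v))),1,col,-1)
u,v=map(int,proj(c,(.61,-.2668,.03))); x0=max(u-90,0);y0=max(v-70,0); save('w8c',cv2.resize(im[y0:y0+140,x0:x0+180],None,fx=3,fy=3,interpolation=cv2.INTER_NEAREST)); print(x0,y0)
P=cloud(c)
d=np.array([-.99,-.141]);e=P[...,:2]-np.array([.6505,-.2584]); s=e@d; w=e@np.array([.141,-.99])
for k in np.arange(.02,.1,.004):
    m=(abs(s-k)<.002)&(abs(w)<.03)&(P[...,2]>.005)&(P[...,2]<.06); 
    if m.any(): print(k.round(3),'zmax',P[m][:,2].max().round(3),'width',np.ptp(w[m]).round(3),'mid',w[m].mean().round(4))
"
```

```text
(0.5951, -0.2662, 0.024) 378.9 199.5
(0.5832, -0.268, 0.024) 375.8 210.7
(0.6505, -0.2584, 0.048) 400.5 147.6
296 117
0.02 zmax 0.05 width 0.047 mid -0.0033
0.024 zmax 0.05 width 0.048 mid -0.0032
0.028 zmax 0.049 width 0.046 mid -0.0027
0.032 zmax 0.036 width 0.019 mid -0.0018
0.036 zmax 0.038 width 0.025 mid -0.0017
0.04 zmax 0.038 width 0.025 mid -0.0022
0.044 zmax 0.035 width 0.02 mid -0.0021
0.048 zmax 0.037 width 0.023 mid -0.0017
0.052 zmax 0.039 width 0.027 mid -0.0021
0.056 zmax 0.04 width 0.029 mid -0.0026
0.06 zmax 0.04 width 0.028 mid -0.0027
0.064 zmax 0.039 width 0.027 mid -0.0022
0.068 zmax 0.038 width 0.022 mid -0.0026
0.072 zmax 0.033 width 0.012 mid -0.002
```

View pics/w8c.png

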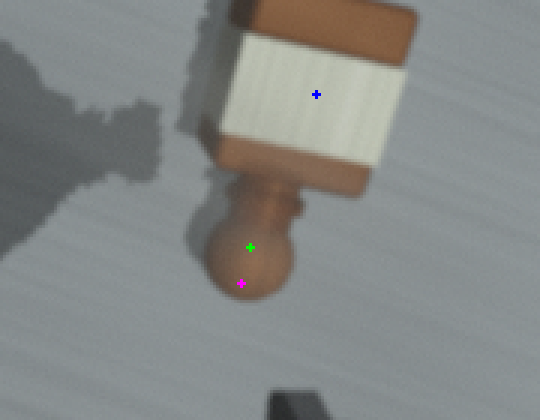

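```bash
python3 -c "
from h import *
plan([(.5915,-.266,.12,-82),(.5915,-.266,.031,-82)])
"
```

```text
t 17.8 p [ 0.5935 -0.2098  0.2175] yaw -69.28 open 0.649 gf 0.0 F [0.6 0.4 0.9]
-> (0.5915, -0.266, 0.12, -82)  shift -2.18 5.19 9.75 tw 12.7 len 11.3
-> (0.5915, -0.266, 0.031, -82)  shift 0.0 0.0 8.9 tw 0 len 8.9
```

Call:
servo_tool(motion=[[[-2.2, 5.2, 9.7, 12.7, -0.3], [-2.2, 5.2, 9.7, 12.7, -0.3], [-2.2, 5.2, 9.7, 12.7, -0.3], [-2.2, 5.2, 9.7, 12.7, -0.3], [-2.2, 5.2, 9.7, 12.7, -0.3]]])

```text
time_s: 18.3
eef_pos: [0.5925, -0.2608, 0.1208]
eef_rot: [0.0, 0.997, 0.073, 0.001]
wrist_force: [0.3, -0.1, 0.1]
opening: 0.649
grasp_force: 0.0
```

```bash
python3 -c "
from h import *
plan([(.5915,-.266,.031,-82)])
c=cam('wrist'); bottle(c,.5915,-.266,.048)
"
```

```text
t 18.3 p [ 0.5925 -0.2608  0.1208] yaw -81.6 open 0.649 gf 0.0 F [ 0.3 -0.1  0.1]
-> (0.5915, -0.266, 0.031, -82)  shift -0.18 0.5 8.98 tw 0.4 len 9.0
ball [ 0.5955 -0.2662  0.024 ] face [ 0.6509 -0.2582] [0.058 0.049] 8.3 axis yaw foot->ball -171.8 n 1818 8460
```

Call:
servo_tool(motion=[[[-0.1, 0.5, 3, 0, -0.3], [-0.1, 0.5, 6, 0, -0.3], [-0.1, 0.5, 9, 0, -0.3], [-0.1, 0.5, 9, 0, -0.3], [-0.1, 0.5, 9, 0, 0.2]]])

```text
time_s: 18.85
eef_pos: [0.5922, -0.2661, 0.0306]
eef_rot: [0.0, 0.997, 0.073, 0.001]
wrist_force: [-1.3, -0.9, 0.3]
opening: 0.497
grasp_force: 0.0
```

Call:
servo_tool(motion=[[[0, 0, 0, 0, 0.5], [0, 0, 0, 0, 0.5], [0, 0, 0, 0, 0.5], [0, 0, 0, 0, 0.5]]])

```text
time_s: 19.25
eef_pos: [0.5921, -0.2673, 0.0307]
eef_rot: [0.001, 0.997, 0.072, 0.001]
wrist_force: [-1.0, 0.4, 6.1]
opening: 0.318
grasp_force: 58.9
```

Call:
servo_tool(motion=[[[0, 0, -2, 0, 0.5], [0, 0, -4, 0, 0.5], [0, 0, -7, 0, 0.5], [0, 0, -10, 0, 0.5], [0, 0, -10, 0, 0.5]]])

```text
time_s: 19.75
eef_pos: [0.5937, -0.2683, 0.1341]
eef_rot: [0.003, 0.997, 0.072, 0.003]
wrist_force: [0.4, -0.6, -1.2]
opening: 0.315
grasp_force: 59.3
```

Call:
servo_tool(motion=[[[0, 0, 0, 0, 0.36], [0, 0, 0, 0, 0.35], [0, 0, 0, 0, 0.34], [0, 0, 0, 0, 0.335], [0, 0, 0, 0, 0.335]]])

```text
time_s: 20.25
eef_pos: [0.5908, -0.2662, 0.1278]
eef_rot: [-0.0, 0.997, 0.072, -0.001]
wrist_force: [0.7, -0.1, -2.1]
opening: 0.337
grasp_force: 20.2
```

```bash
python3 -c "
from h import *
plan([]);tilt(.024,.1)
"
```

```text
t 20.25 p [ 0.5908 -0.2662  0.1278] yaw -81.7 open 0.337 gf 20.2 F [ 0.7 -0.1 -2.1]
face n 2664 2658 x at mid 0.0526 tilt deg 26.9 z range 0.042 0.076
```

Call:
servo_tool(motion=[[[0, 0, 0, 0, 0.33], [0, 0, 0, 0, 0.325], [0, 0, 0, 0, 0.32], [0, 0, 0, 0, 0.318], [0, 0, 0, 0, 0.316]]])

```text
time_s: 20.8
eef_pos: [0.5912, -0.2664, 0.1288]
eef_rot: [0.0, 0.997, 0.072, 0.0]
wrist_force: [0.5, 0.2, -1.6]
opening: 0.344
grasp_force: 6.2
```

```bash
python3 -c "
from h import *
plan([]);tilt(.024,.1)
"
```

```text
t 20.8 p [ 0.5912 -0.2664  0.1288] yaw -81.7 open 0.344 gf 6.2 F [ 0.5  0.2 -1.6]
face n 1898 1898 x at mid 0.0283 tilt deg 6.8 z range 0.042 0.09
```

```bash
python3 -c "
from h import *
plan([(.591,-.266,.20,-81.7),(.56,-.03,.21,-84.5),(.525,.2,.21,-84.5),(.5217,.2531,.17,-84.5),(.5217,.2531,.118,-84.5)])
"
```

```text
t 20.85 p [ 0.5911 -0.2665  0.1288] yaw -81.7 open 0.345 gf 6.2 F [ 0.   0.5 -0.5]
-> (0.591, -0.266, 0.2, -81.7)  shift -0.01 -0.05 -7.12 tw -0.0 len 7.1
-> (0.56, -0.03, 0.21, -84.5)  shift 0.34 -23.8 -1.0 tw 2.8 len 23.8
-> (0.525, 0.2, 0.21, -84.5)  shift -1.28 -23.23 -0.0 tw -0.0 len 23.3
-> (0.5217, 0.2531, 0.17, -84.5)  shift 0.18 -5.32 4.0 tw -0.0 len 6.7
-> (0.5217, 0.2531, 0.118, -84.5)  shift 0.0 0.0 5.2 tw -0.0 len 5.2
```

Call:
servo_tool(motion=[[[0, 0, 0, 0, 0.5], [0, 0, -1, 0, 0.5], [0, 0, -3, 0, 0.5], [0, 0, -5, 0, 0.5], [0, 0, -7.1, 0, 0.5]]])

```text
time_s: 21.35
eef_pos: [0.5911, -0.2664, 0.2011]
eef_rot: [0.0, 0.997, 0.072, 0.0]
wrist_force: [0.2, -0.5, -1.0]
opening: 0.319
grasp_force: 59.1
```

Call:
servo_tool(motion=[[[0, -4, 0, 0, 0.5], [0, -9, 0, 1, 0.5], [0, -14, -0.5, 2, 0.5], [0.2, -19, -1, 2.8, 0.5], [0.3, -23.8, -1, 2.8, 0.5]]])

```text
time_s: 21.85
eef_pos: [0.5599, -0.0288, 0.2116]
eef_rot: [0.0, 0.999, 0.048, 0.001]
wrist_force: [1.4, -0.3, -1.3]
opening: 0.318
grasp_force: 59.4
```

Call:
servo_tool(motion=[[[-0.3, -4.5, 0, 0, 0.5], [-0.6, -9, 0, 0, 0.5], [-0.9, -14, 0, 0, 0.5], [-1.1, -19, 0, 0, 0.5], [-1.3, -23.2, 0, 0, 0.5]]])

```text
time_s: 22.35
eef_pos: [0.524, 0.2017, 0.2109]
eef_rot: [-0.0, 0.999, 0.048, 0.001]
wrist_force: [0.6, -0.8, -1.8]
opening: 0.318
grasp_force: 59.4
```

```bash
python3 -c "
from h import *
plan([(.5217,.2531,.17,-84.5),(.5217,.2531,.118,-84.5)]);c,T=tilt(.024,.1);traychk(c,.6,.266,.024,.121)
"
```

```text
t 22.35 p [0.524  0.2017 0.2109] yaw -84.46 open 0.318 gf 59.4 F [ 0.6 -0.8 -1.8]
-> (0.5217, 0.2531, 0.17, -84.5)  shift 0.26 -5.14 4.09 tw 0.0 len 6.6
-> (0.5217, 0.2531, 0.118, -84.5)  shift 0.0 0.0 5.2 tw -0.0 len 5.2
face n 1992 1992 x at mid 0.0295 tilt deg 8.0 z range 0.042 0.09
ball [0.5998 0.2661 0.1055] tray xy 0.039 0.0215 shoulder ((0.5997301340103149, 0.26589930057525635), (0.048105280846357346, 0.048077695071697235), 86.22010040283203) 2538
```

Call:
servo_tool(motion=[[[-0.3, -3, 1.5, 0, 0.5], [-0.3, -5.2, 4, 0, 0.5], [-0.3, -5.2, 7, 0, 0.5], [-0.3, -5.2, 9.1, 0, 0.5], [-0.3, -5.2, 9.3, 0, 0.5]]])

```text
time_s: 22.9
eef_pos: [0.5163, 0.2507, 0.1158]
eef_rot: [0.0, 0.999, 0.048, -0.0]
wrist_force: [-0.2, 0.5, -2.2]
opening: 0.318
grasp_force: 63.2
```

Call:
servo_tool(motion=[[[0, 0, 0, 0, 0.33], [0, 0, 0, 0, 0.32], [0, 0, 0.1, 0, 0.315], [0, 0, 0.2, 0, 0.31], [0, 0, 0.3, 0, 0.31]]])

```text
time_s: 23.4
eef_pos: [0.5167, 0.2506, 0.114]
eef_rot: [-0.0, 0.999, 0.048, 0.0]
wrist_force: [-0.5, 0.1, -2.3]
opening: 0.343
grasp_force: 3.2
```

```bash
python3 -c "
from h import *
plan([]);c,T=tilt(.024,.1)
"
```

```text
t 23.4 p [0.5167 0.2506 0.114 ] yaw -84.51 open 0.343 gf 3.2 F [-0.5  0.1 -2.3]
face n 1548 1543 x at mid 0.025 tilt deg 2.0 z range 0.042 0.09
```

Call:
servo_tool(motion=[[[0, 0, 0.1, 0, 0.31], [0, 0, 0.2, 0, 0.31], [0, 0, 0.3, 0, 0.31], [0, 0, 0.3, 0, 0.31]]])

```text
time_s: 23.85
eef_pos: [0.5173, 0.2506, 0.1113]
eef_rot: [-0.0, 0.999, 0.048, 0.001]
wrist_force: [2.1, -1.0, 4.7]
opening: 0.35
grasp_force: 3.4
```

```bash
python3 -c "
from h import *
plan([]);c,T=tilt(.024,.1)
"
```

```text
t 23.85 p [0.5173 0.2506 0.1113] yaw -84.51 open 0.35 gf 3.4 F [ 2.1 -1.   4.7]
face n 1447 1443 x at mid 0.0247 tilt deg 0.6 z range 0.042 0.09
```

Contact; release and rise.

Call:
servo_tool(motion=[[[0, 0, 0, 0, 0.3], [0, 0, 0, 0, 0.27], [0, 0, 0, 0, 0.2], [0, 0, 0, 0, 0.15], [0, 0, 0, 0, 0.1]]])

```text
time_s: 24.4
eef_pos: [0.5162, 0.2507, 0.1104]
eef_rot: [-0.0, 0.999, 0.048, -0.0]
wrist_force: [0.5, -0.5, -1.1]
opening: 0.451
grasp_force: 0.0
```

Call:
servo_tool(motion=[[[0, 0, -1, 0, 0.1], [0, 0, -2.5, 0, 0.1], [0, 0, -4, 0, 0.1], [0, 0, -7, 0, 0.1], [0, 0, -10, 0, 0]]])

```text
time_s: 24.9
eef_pos: [0.5166, 0.2506, 0.213]
eef_rot: [-0.0, 0.999, 0.048, 0.0]
wrist_force: [0.9, 0.3, -0.4]
opening: 0.5
grasp_force: 0.0
```

```bash
python3 -c "
from h import *
plan([(.5,.03,.22,-54),(.5,-.2,.22,-20)]);c=cam('wrist');traychk(c,.6,.266,.024,.121);traychk(c,.5185,.2506,.024,.121)
P=cloud(c);H,S,V=cv2.split(cv2.cvtColor(c['pixels'],cv2.COLOR_RGB2HSV))
m=(c['depth']>0)&(P[...,2]>.034)&(P[...,2]<.046)&(H>8)&(S>40)&(H<28)
e=(P[m][:,:2]-TC); X=e@TX;Y=e@TY; k=(abs(X)<.12)&(abs(Y)<.12);print('rim',np.percentile(X[k],[1,99]),np.percentile(Y[k],[1,99]))
"
```

```text
t 24.9 p [0.5166 0.2506 0.213 ] yaw -84.5 open 0.5 gf 0.0 F [ 0.9  0.3 -0.4]
-> (0.5, 0.03, 0.22, -54)  shift -3.76 21.8 -0.7 tw -30.5 len 22.1
-> (0.5, -0.2, 0.22, -20)  shift -13.52 18.61 -0.0 tw -34 len 23.0
ball [0.5997 0.266  0.1056] tray xy 0.039 0.0214 shoulder ((0.5997671484947205, 0.26601991057395935), (0.048055727034807205, 0.047992248088121414), 86.30282592773438) 2582
ball [0.518  0.2497 0.1056] tray xy -0.044 0.013 shoulder ((0.5184166431427002, 0.24978409707546234), (0.04734369367361069, 0.048074498772621155), 4.364703178405762) 1966
rim [-0.09038468  0.08911111] [-0.08488373  0.0843952 ]
```

Call:
servo_tool(motion=[[[-0.5, 4, -0.7, -6, 0], [-1.5, 9, -0.7, -12, 0], [-2.2, 14, -0.7, -18, -0.1], [-3, 18, -0.7, -24, -0.2], [-3.8, 21.8, -0.7, -30.5, -0.2]]])

```text
time_s: 25.45
eef_pos: [0.4998, 0.028, 0.2195]
eef_rot: [0.001, 0.95, 0.311, 0.001]
wrist_force: [0.6, 0.1, 0.0]
opening: 0.601
grasp_force: 0.0
```

Call:
servo_tool(motion=[[[-2.5, 3.7, 0, -7, -0.3], [-5.5, 7.5, 0, -14, -0.3], [-8, 11, 0, -21, -0.3], [-11, 15, 0, -28, -0.3], [-13.5, 18.6, 0, -34, -0.3]]])

```text
time_s: 25.95
eef_pos: [0.4998, -0.2024, 0.2196]
eef_rot: [0.001, 0.818, 0.575, 0.0]
wrist_force: [1.4, 0.3, -0.5]
opening: 0.648
grasp_force: 0.0
```

Call:
servo_tool(motion=[[[0, 0, 0, -8, -0.3], [0, 0, 0, -16, -0.3], [0, 0, 0, -24, -0.3], [0, 0, 0, -32, -0.3], [0, 0, 0, -37, -0.3]]])

```text
time_s: 26.45
eef_pos: [0.5001, -0.2002, 0.2193]
eef_rot: [0.001, 0.593, 0.805, 0.0]
wrist_force: [-1.5, -0.1, 0.2]
opening: 0.652
grasp_force: 0.0
```

```bash
python3 -c "
from h import *
c=cam('wrist'); s,y=bottle(c,.463,-.258,.056,.12);np.savez('/tmp/w9',**c); save('w9',c['pixels'])
plan([(.463,-.258,.12,17)])
"
```

```text
ball [ 0.463  -0.2581  0.0289] face [ 0.4873 -0.3188] [0.046 0.078] 15.4 axis yaw foot->ball 111.8 n 1020 2520
t 26.5 p [ 0.5001 -0.2001  0.2193] yaw 17.46 open 0.651 gf 0.0 F [ 0.6 -0.8  0. ]
-> (0.463, -0.258, 0.12, 17)  shift -4.41 -5.28 9.93 tw 0.5 len 12.1
```

View pics/w9.png

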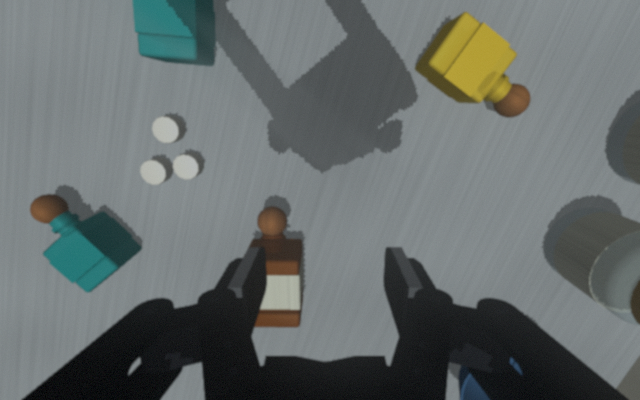

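```bash
python3 -c "
from h import *
c=dict(np.load('/tmp/w9.npz')); print(onz(c,272,222,.028))
P=cloud(c); a=np.radians(107.4); d=np.array([np.cos(a),np.sin(a)]); n=np.array([-d[1],d[0]]); e=P[...,:2]-np.array([.463,-.258]); s=e@d; w=e@n
for k in np.arange(-.03,.025,.005):
    m=(abs(s-k)<.0025)&(abs(w)<.03)&(P[...,2]>.012)&(P[...,2]<.065); print(k.round(3),P[m][:,2].max().round(3),np.percentile(w[m],[2,98]).round(4)) if m.any() else 0
"
```

```text
[ 0.46275845 -0.25662166  0.028     ]
-0.03 0.057 [-0.0274  0.0239]
-0.025 0.055 [-0.0238  0.0241]
-0.02 0.042 [-0.0123  0.0115]
-0.015 0.042 [-0.012  0.012]
-0.01 0.039 [-0.01    0.0099]
-0.005 0.042 [-0.0124  0.0101]
0.0 0.044 [-0.014   0.0125]
0.005 0.044 [-0.0143  0.0136]
0.01 0.042 [-0.0132  0.0122]
0.015 0.04 [-0.01    0.0089]
```

Call:
servo_tool(motion=[[[-4, -5.3, 3, 0, -0.3], [-4, -5.3, 6, 0, -0.3], [-4, -5.3, 9.9, 0, -0.3], [-4, -5.3, 9.9, 0, -0.3], [-4, -5.3, 9.9, 0, -0.3]]])

```text
time_s: 27.0
eef_pos: [0.461, -0.2536, 0.1196]
eef_rot: [-0.0, 0.595, 0.804, 0.0]
wrist_force: [0.0, 0.4, 1.3]
opening: 0.649
grasp_force: 0.0
```

```bash
python3 -c "
from h import *
plan([(.4618,-.2542,.035,17.4)])
"
```

```text
t 27.0 p [ 0.461  -0.2536  0.1196] yaw 16.94 open 0.649 gf 0.0 F [0.  0.4 1.3]
-> (0.4618, -0.2542, 0.035, 17.4)  shift -0.08 0.06 8.46 tw -0.5 len 8.5
```

Call:
servo_tool(motion=[[[0, 0, 3, 0, -0.3], [0, 0, 6, 0, -0.3], [0, 0, 8.4, 0, -0.3], [0, 0, 8.4, 0, -0.3], [0, 0, 8.4, 0, 0.2]]])

```text
time_s: 27.5
eef_pos: [0.4623, -0.2543, 0.037]
eef_rot: [0.001, 0.595, 0.804, -0.0]
wrist_force: [0.1, -0.3, -0.4]
opening: 0.494
grasp_force: 0.0
```

Call:
servo_tool(motion=[[[0, 0, 0, 0, 0.5], [0, 0, 0, 0, 0.5], [0, 0, 0, 0, 0.5], [0, 0, 0, 0, 0.5]]])

```text
time_s: 27.9
eef_pos: [0.4625, -0.2546, 0.0375]
eef_rot: [0.002, 0.595, 0.804, 0.0]
wrist_force: [-0.6, 2.1, 6.3]
opening: 0.317
grasp_force: 58.5
```

Call:
servo_tool(motion=[[[0, 0, -2, 0, 0.5], [0, 0, -4, 0, 0.5], [0, 0, -7, 0, 0.5], [0, 0, -10, 0, 0.5], [0, 0, -12, 0, 0.5]]])

```text
time_s: 28.4
eef_pos: [0.4616, -0.2541, 0.1582]
eef_rot: [0.002, 0.595, 0.804, -0.0]
wrist_force: [0.0, -0.7, -2.3]
opening: 0.314
grasp_force: 59.2
```

Call:
servo_tool(motion=[[[0, 0, 0, 0, 0.36], [0, 0, 0, 0, 0.35], [0, 0, 0, 0, 0.34], [0, 0, 0, 0, 0.335], [0, 0, 0, 0, 0.33]]])

```text
time_s: 28.9
eef_pos: [0.4599, -0.2526, 0.1532]
eef_rot: [-0.002, 0.595, 0.804, 0.0]
wrist_force: [0.4, 1.1, -2.3]
opening: 0.338
grasp_force: 14.9
```

```bash
python3 -c "
from h import *
plan([]);c,T=tilt(.028,.118); save('w10',c['pixels']); np.savez('/tmp/w10',T=T)
"
```

```text
t 28.9 p [ 0.4599 -0.2526  0.1532] yaw 17.0 open 0.338 gf 14.9 F [ 0.4  1.1 -2.3]
face n 5120 4497 x at mid 0.0606 tilt deg 28.2 z range 0.042 0.092
```

Call:
servo_tool(motion=[[[0, 0, 0, 0, 0.325], [0, 0, 0, 0, 0.325], [0, 0, 0, 0, 0.322], [0, 0, 0, 0, 0.32], [0, 0, 0, 0, 0.32]]])

```text
time_s: 29.45
eef_pos: [0.4607, -0.2535, 0.1547]
eef_rot: [-0.0, 0.595, 0.804, 0.0]
wrist_force: [0.1, 0.5, -3.4]
opening: 0.344
grasp_force: 7.9
```

```bash
python3 -c "
from h import *
plan([]);c,T=tilt(.028,.118)
"
```

```text
t 29.45 p [ 0.4607 -0.2535  0.1547] yaw 16.99 open 0.344 gf 7.9 F [ 0.1  0.5 -3.4]
face n 6042 1535 x at mid 0.0276 tilt deg 18.8 z range 0.043 0.097
```

```bash
cat >> h.py <<'E'
def prof():
    c,T=tilt(.028,.118)
    m=(c['depth']>0)&(abs(T[...,1])<.008)&(abs(T[...,0])<.1)&(T[...,2]>-.02)&(T[...,2]<.16)
    q=T[m]
    for k in np.arange(-.01,.15,.008):
        s=q[abs(q[:,2]-k)<.004]
        if len(s)>3: print(k.round(3),len(s),np.percentile(s[:,0],[5,50,95]).round(3))
E
python3 -c "
from h import *
prof()
"
```

```text
face n 5732 1499 x at mid 0.0259 tilt deg 17.0 z range 0.044 0.098
-0.002 155 [-0.001  0.003  0.007]
0.006 1767 [-0.006  0.007  0.014]
0.014 405 [0.014 0.016 0.017]
0.022 49 [0.015 0.016 0.017]
0.03 180 [0.011 0.013 0.016]
0.038 199 [0.012 0.015 0.016]
0.046 1131 [0.014 0.023 0.032]
0.054 128 [0.032 0.032 0.032]
0.062 120 [0.032 0.033 0.033]
0.07 97 [0.033 0.033 0.034]
0.078 82 [0.033 0.034 0.034]
0.086 78 [0.034 0.034 0.034]
0.094 74 [0.034 0.034 0.035]
0.102 39 [0.034 0.034 0.034]
0.11 65 [0.034 0.035 0.035]
0.118 34 [0.035 0.035 0.035]
```

```bash
python3 -c "
from h import *
plan([(.461,-.2535,.255,17),(.52,-.03,.255,8),(.5674,.1952,.255,5.5),(.5674,.1952,.145,5.5)])
"
```

```text
t 29.55 p [ 0.4607 -0.2535  0.1547] yaw 17.0 open 0.338 gf 7.9 F [ 1.6  0.2 -3.4]
-> (0.461, -0.2535, 0.255, 17)  shift -0.01 0.03 -10.03 tw -0.0 len 10.0
-> (0.52, -0.03, 0.255, 8)  shift 19.65 12.18 -0.0 tw 9 len 23.1
-> (0.5674, 0.1952, 0.255, 5.5)  shift 21.64 7.83 -0.0 tw 2.5 len 23.0
-> (0.5674, 0.1952, 0.145, 5.5)  shift 0.0 0.0 11.0 tw -0.0 len 11.0
```

Call:
servo_tool(motion=[[[0, 0, 0, 0, 0.5], [0, 0, 0, 0, 0.5], [0, 0, -3, 0, 0.5], [0, 0, -6.5, 0, 0.5], [0, 0, -10, 0, 0.5]]])

```text
time_s: 30.05
eef_pos: [0.4604, -0.2533, 0.2555]
eef_rot: [-0.001, 0.595, 0.804, 0.0]
wrist_force: [0.6, -1.4, -2.9]
opening: 0.313
grasp_force: 59.9
```

Call:
servo_tool(motion=[[[3.5, 2, 0, 2, 0.5], [8, 5, 0, 4, 0.5], [12, 7.5, 0, 6, 0.5], [16, 10, 0, 8, 0.5], [19.7, 12.2, 0, 9, 0.5]]])

```text
time_s: 30.55
eef_pos: [0.52, -0.0272, 0.2549]
eef_rot: [0.0, 0.656, 0.754, 0.0]
wrist_force: [1.0, 0.1, -3.1]
opening: 0.309
grasp_force: 59.9
```

Call:
servo_tool(motion=[[[4.5, 1.6, 0, 1, 0.5], [9, 3.3, 0, 2, 0.5], [14, 5, 0, 2.5, 0.5], [18.5, 6.7, 0, 2.5, 0.5], [21.6, 7.8, 0, 2.5, 0.5]]])

```text
time_s: 31.05
eef_pos: [0.567, 0.1986, 0.2547]
eef_rot: [-0.0, 0.672, 0.741, 0.0]
wrist_force: [-1.2, 0.5, -3.3]
opening: 0.31
grasp_force: 59.9
```

```bash
python3 -c "
from h import *
prof(); plan([(.5674,.1952,.145,5.5)])
c=cam('wrist');traychk(c,.6,.266,.024,.121);traychk(c,.518,.2497,.024,.121)
"
```

```text
face n 5570 1430 x at mid 0.025 tilt deg 17.1 z range 0.044 0.097
-0.002 78 [-0.     0.002  0.006]
0.006 1817 [-0.006  0.007  0.014]
0.014 418 [0.014 0.016 0.017]
0.022 57 [0.015 0.016 0.017]
0.03 97 [0.011 0.013 0.015]
0.038 265 [0.011 0.014 0.016]
0.046 1098 [0.013 0.023 0.031]
0.054 121 [0.031 0.032 0.032]
0.062 118 [0.032 0.032 0.033]
0.07 90 [0.032 0.033 0.033]
0.078 82 [0.033 0.033 0.033]
0.086 70 [0.033 0.033 0.033]
0.094 68 [0.033 0.033 0.034]
0.102 37 [0.033 0.033 0.033]
0.11 69 [0.033 0.034 0.034]
0.118 33 [0.034 0.034 0.034]
t 31.1 p [0.5672 0.2024 0.2547] yaw 5.72 open 0.314 gf 60.0 F [-2.6  4.4 -1.8]
-> (0.5674, 0.1952, 0.145, 5.5)  shift -0.72 -0.06 10.97 tw 0.2 len 11.0
ball [0.5997 0.2655 0.1056] tray xy 0.0389 0.0209 shoulder ((0.5996714234352112, 0.26549291610717773), (0.04795338585972786, 0.048036400228738785), 86.0531234741211) 1822
ball [0.518  0.2492 0.1057] tray xy -0.044 0.0125 shoulder ((0.5179511308670044, 0.24918948113918304), (0.04811111092567444, 0.047842975705862045), 4.1791839599609375) 1753
```

Call:
servo_tool(motion=[[[-0.5, 0, 0, 0, 0.5], [-0.5, 0, 2, 0, 0.5], [-0.5, 0, 4, 0, 0.5], [-0.5, 0, 4, 0, 0.5]]])

```text
time_s: 31.55
eef_pos: [0.5655, 0.1882, 0.2115]
eef_rot: [-0.002, 0.673, 0.74, -0.003]
wrist_force: [-0.3, -0.1, -2.4]
opening: 0.313
grasp_force: 60.0
```

```bash
python3 -c "
from h import *
plan([(.568,.191,.143,5.5)]); c=cam('wrist'); traychk(c,.518,.2497,.024,.121); plan([])
"
```

```text
t 31.55 p [0.5655 0.1882 0.2115] yaw 5.39 open 0.313 gf 60.0 F [-0.3 -0.1 -2.4]
-> (0.568, 0.191, 0.143, 5.5)  shift 0.25 0.28 6.85 tw -0.1 len 6.9
ball [0.5181 0.2493 0.1056] tray xy -0.0439 0.0126 shoulder ((0.5180269479751587, 0.24923180043697357), (0.048197418451309204, 0.04805855080485344), 4.1535210609436035) 2438
t 31.6 p [0.5665 0.1886 0.2133] yaw 5.39 open 0.312 gf 60.0 F [ 0.6 -0.1 -2. ]
```

Call:
servo_tool(motion=[[[0.1, 0.1, 2, 0, 0.5], [0.2, 0.1, 4, 0, 0.5], [0.2, 0.1, 6, 0, 0.5], [0.2, 0.1, 6.8, 0, 0.5], [0.2, 0.1, 6.8, 0, 0.4]]])

```text
time_s: 32.1
eef_pos: [0.5681, 0.1917, 0.1464]
eef_rot: [-0.0, 0.673, 0.74, -0.001]
wrist_force: [-0.4, 0.8, -2.3]
opening: 0.31
grasp_force: 60.0
```

Call:
servo_tool(motion=[[[0, 0, 0, 0, 0.34], [0, 0, 0, 0, 0.325], [0, 0, 0.1, 0, 0.322], [0, 0, 0.2, 0, 0.32], [0, 0, 0.3, 0, 0.32]]])

```text
time_s: 32.6
eef_pos: [0.5684, 0.1924, 0.1439]
eef_rot: [0.0, 0.672, 0.74, 0.0]
wrist_force: [-0.3, 0.5, -3.2]
opening: 0.342
grasp_force: 7.9
```

```bash
python3 -c "
from h import *
plan([]); prof()
"
```

```text
t 32.6 p [0.5684 0.1924 0.1439] yaw 5.5 open 0.342 gf 7.9 F [-0.3  0.5 -3.2]
face n 7280 1371 x at mid 0.0324 tilt deg 34.9 z range 0.044 0.108
-0.002 148 [-0.001  0.003  0.007]
0.006 1782 [-0.006  0.007  0.015]
0.014 396 [0.014 0.016 0.017]
0.022 48 [0.015 0.016 0.017]
0.03 121 [0.011 0.013 0.015]
0.038 228 [0.011 0.014 0.016]
0.046 1085 [0.013 0.022 0.03 ]
0.054 115 [0.031 0.031 0.031]
0.062 117 [0.031 0.031 0.032]
0.07 87 [0.031 0.032 0.032]
0.078 78 [0.031 0.032 0.032]
0.086 63 [0.032 0.032 0.032]
0.094 65 [0.032 0.032 0.032]
0.102 30 [0.032 0.032 0.032]
0.11 61 [0.031 0.032 0.032]
0.118 176 [-0.099 -0.09   0.032]
0.126 2355 [-0.089  0.066  0.097]
```

Call:
servo_tool(motion=[[[0, 0, 0.1, 0, 0.32], [0, 0, 0.2, 0, 0.32], [0, 0, 0.3, 0, 0.32], [0, 0, 0.4, 0, 0.32], [0, 0, 0.4, 0, 0.32]]])

```text
time_s: 33.15
eef_pos: [0.5687, 0.1928, 0.1408]
eef_rot: [0.0, 0.672, 0.74, 0.001]
wrist_force: [-2.1, 1.4, 4.6]
opening: 0.337
grasp_force: 8.2
```

```bash
python3 -c "
from h import *
plan([])
"
```

```text
t 33.15 p [0.5687 0.1928 0.1408] yaw 5.5 open 0.337 gf 8.2 F [-2.1  1.4  4.6]
```

Floor contact. Release and rise.

Call:
servo_tool(motion=[[[0, 0, 0, 0, 0.3], [0, 0, 0, 0, 0.27], [0, 0, 0, 0, 0.2], [0, 0, 0, 0, 0.15], [0, 0, 0, 0, 0.1]]])

```text
time_s: 33.65
eef_pos: [0.5684, 0.1922, 0.1396]
eef_rot: [0.0, 0.672, 0.74, -0.0]
wrist_force: [-0.3, 0.7, -0.3]
opening: 0.448
grasp_force: 0.0
```

Call:
servo_tool(motion=[[[0, 0, -1, 0, 0.1], [0, 0, -2.5, 0, 0.1], [0, 0, -4, 0, 0.1], [0, 0, -6, 0, 0], [0, 0, -8, 0, 0]]])

```text
time_s: 34.15
eef_pos: [0.5687, 0.1924, 0.2222]
eef_rot: [0.001, 0.672, 0.74, 0.001]
wrist_force: [-0.3, 0.6, -0.4]
opening: 0.501
grasp_force: 0.0
```

```bash
python3 -c "
from h import *
plan([(.57,.06,.2,-40),(.58,.062,.2,-84.5)]);c=cam('wrist');traychk(c,.6,.266,.024,.121);traychk(c,.518,.2497,.024,.121);traychk(c,.5685,.197,.028,.139); save('w11',c['pixels'])
"
```

```text
t 34.15 p [0.5687 0.1924 0.2222] yaw 5.5 open 0.501 gf 0.0 F [-0.3  0.6 -0.4]
-> (0.57, 0.06, 0.2, -40)  shift -13.19 -1.14 2.22 tw 45.5 len 13.4
-> (0.58, 0.062, 0.2, -84.5)  shift 0.8 0.64 -0.0 tw 44.5 len 1.0
ball [0.5998 0.2656 0.1056] tray xy 0.039 0.021 shoulder ((0.5947308540344238, 0.25601762533187866), (0.06770892441272736, 0.056572142988443375), 86.00468444824219) 2379
ball [0.5181 0.2493 0.1056] tray xy -0.0439 0.0126 shoulder ((0.5291808247566223, 0.24663136899471283), (0.07032742351293564, 0.054788656532764435), 5.407358169555664) 2296
ball [0.5674 0.1963 0.1237] tray xy 0.0001 -0.0449 shoulder ((0.5673422813415527, 0.19693730771541595), (0.05607406795024872, 0.05531715229153633), 5.809689044952393) 3267
```

View pics/w11.png

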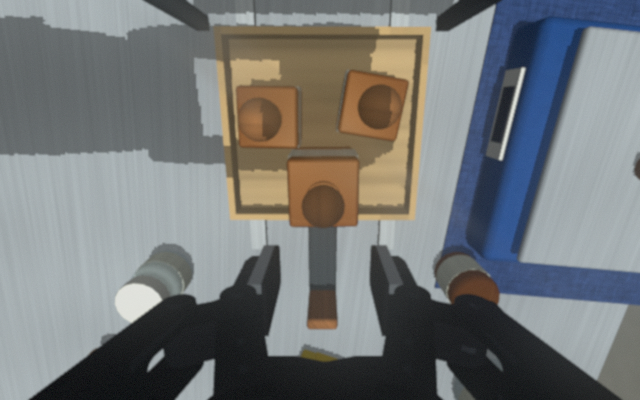

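Call:
servo_tool(motion=[[[-4, -0.5, 0, 8, -0.3], [-8, -1, 0, 16, -1], [-12, -1, 0, 25, -1], [-13.2, -1.1, 2.2, 34, -1], [-13.2, -1.1, 2.2, 42, -1]]])

```text
time_s: 34.7
eef_pos: [0.5691, 0.0576, 0.1964]
eef_rot: [-0.0, 0.894, 0.448, -0.001]
wrist_force: [-0.8, 0.7, 0.2]
opening: 0.998
grasp_force: 0.0
```

Call:
servo_tool(motion=[[[0, 0, 0, 8, -1], [0, 0, 0, 16, -1], [0, 0, 0, 25, -1], [0, 0, 0, 34, -1], [0, 0, 0, 42, -1]]])

```text
time_s: 35.2
eef_pos: [0.5704, 0.0599, 0.1989]
eef_rot: [0.0, 0.995, 0.101, 0.001]
wrist_force: [-0.5, 0.4, 0.7]
opening: 1.002
grasp_force: 0.0
```

Call:
servo_tool(motion=[[[0, 0, 0, 6, -1], [0, 0, 0, 6, -1], [0, 0, 0, 6, -1]]])

```text
time_s: 35.5
eef_pos: [0.5703, 0.0599, 0.1984]
eef_rot: [0.0, 0.999, 0.053, 0.001]
wrist_force: [0.1, -0.3, -0.4]
opening: 1.001
grasp_force: 0.0
```

```bash
python3 -c "
from h import *
c=cam('wrist')
P=cloud(c); m=(c['depth']>0)&(abs(P[...,0]-.58)<.03)&(abs(P[...,1]-.062)<.03)&(P[...,2]>.066)&(P[...,2]<.082); q=P[m]; print(len(q),q.mean(0),q.min(0),q.max(0))
plan([(.581,.062,.066,-84.5)])
"
```

```text
566 [0.58020492 0.06165958 0.07311232] [0.56415846 0.05479021 0.06657809] [0.594372   0.06829151 0.07592226]
t 35.55 p [0.5702 0.0599 0.1983] yaw -83.92 open 1.0 gf 0.0 F [ 0.7 -0.1 -0.8]
-> (0.581, 0.062, 0.066, -84.5)  shift 1.1 -0.1 13.23 tw 0.6 len 13.3
```

Call:
servo_tool(motion=[[[1, -0.2, 4, 0.6, -1], [1, -0.2, 8, 0.6, -1], [1, -0.2, 12, 0.6, -1], [1, -0.2, 13.2, 0.6, -1], [1, -0.2, 13.2, 0.6, -0.5]]])

```text
time_s: 36.05
eef_pos: [0.5782, 0.0631, 0.064]
eef_rot: [-0.0, 0.999, 0.047, -0.002]
wrist_force: [-0.5, 0.6, 0.3]
opening: 0.858
grasp_force: 0.0
```

Call:
servo_tool(motion=[[[0, 0, 0, 0, 0], [0, 0, 0, 0, 0.4], [0, 0, 0, 0, 0.75], [0, 0, 0, 0, 0.85], [0, 0, 0, 0, 0.85]]])

```text
time_s: 36.55
eef_pos: [0.5808, 0.0627, 0.0673]
eef_rot: [0.0, 0.999, 0.047, 0.001]
wrist_force: [-0.7, -0.4, 6.5]
opening: 0.13
grasp_force: 58.4
```

```bash
python3 -c "
from h import *
plan([(.563,.239,.066,-84.5)])
"
```

```text
t 36.55 p [0.5808 0.0627 0.0673] yaw -84.66 open 0.13 gf 58.4 F [-0.7 -0.4  6.5]
-> (0.563, 0.239, 0.066, -84.5)  shift -0.13 -17.71 0.13 tw -0.2 len 17.7
```

Push slowly with ramps.

Call:
servo_tool(motion=[[[0, -0.3, 0, 0, 0.85], [0, -0.8, 0, 0, 0.85], [0, -1.5, 0, 0, 0.85], [0, -2.3, 0, 0, 0.85], [0, -3.2, 0, 0, 0.85]]])

```text
time_s: 37.05
eef_pos: [0.5778, 0.0943, 0.0673]
eef_rot: [0.001, 0.999, 0.046, 0.001]
wrist_force: [-1.6, -3.5, 6.8]
opening: 0.133
grasp_force: 58.7
```

Call:
servo_tool(motion=[[[0, -0.9, 0, 0, 0.85], [0, -1.8, 0, 0, 0.85], [0, -2.7, 0, 0, 0.85], [0, -3.6, 0, 0, 0.85], [0, -4.5, 0, 0, 0.85]]])

```text
time_s: 37.55
eef_pos: [0.5736, 0.1394, 0.0674]
eef_rot: [0.0, 0.999, 0.047, 0.001]
wrist_force: [-1.0, -3.2, 5.6]
opening: 0.129
grasp_force: 58.7
```

Call:
servo_tool(motion=[[[0, -0.9, 0, 0, 0.85], [0, -1.8, 0, 0, 0.85], [0, -2.7, 0, 0, 0.85], [0, -3.6, 0, 0, 0.85], [0, -4.5, 0, 0, 0.85]]])

```text
time_s: 38.05
eef_pos: [0.5693, 0.1843, 0.0674]
eef_rot: [0.0, 0.999, 0.047, 0.001]
wrist_force: [-1.6, -2.8, 6.0]
opening: 0.131
grasp_force: 58.7
```

Call:
servo_tool(motion=[[[0, -0.9, 0, 0, 0.85], [0, -1.8, 0, 0, 0.85], [0, -2.6, 0, 0, 0.85], [0, -3.2, 0, 0, 0.85], [0, -3.6, 0, 0, 0.85]]])

```text
time_s: 38.55
eef_pos: [0.5659, 0.2205, 0.0674]
eef_rot: [0.0, 0.999, 0.047, 0.001]
wrist_force: [-1.3, -2.4, 7.0]
opening: 0.132
grasp_force: 58.8
```

```bash
python3 -c "
from h import *
plan([])
"
```

```text
t 38.55 p [0.5659 0.2205 0.0674] yaw -84.64 open 0.132 gf 58.8 F [-1.3 -2.4  7. ]
```

Call:
servo_tool(motion=[[[0, -0.3, 0, 0, 0.85], [0, -0.6, 0, 0, 0.85], [0, -0.9, 0, 0, 0.85], [0, -1.2, 0, 0, 0.85], [0, -1.4, 0, 0, 0.85]]])

```text
time_s: 39.05
eef_pos: [0.5646, 0.2342, 0.0674]
eef_rot: [0.0, 0.999, 0.047, 0.001]
wrist_force: [-1.2, -2.7, 6.9]
opening: 0.129
grasp_force: 58.8
```

Call:
servo_tool(motion=[[[0, -0.1, 0, 0, 0.85], [0, -0.2, 0, 0, 0.85], [0, -0.3, 0, 0, 0.85], [0, -0.4, 0, 0, 0.85]]])

```text
time_s: 39.45
eef_pos: [0.5642, 0.238, 0.0673]
eef_rot: [0.0, 0.999, 0.047, 0.001]
wrist_force: [-2.5, -2.3, 6.2]
opening: 0.128
grasp_force: 58.8
```

Call:
servo_tool(motion=[[[0, -0.1, 0, 0, 0.85], [0, -0.2, 0, 0, 0.85], [0, -0.3, 0, 0, 0.85], [0, -0.4, 0, 0, 0.85]]])

```text
time_s: 39.85
eef_pos: [0.564, 0.2407, 0.0673]
eef_rot: [0.001, 0.999, 0.047, 0.001]
wrist_force: [-1.6, -10.6, 9.0]
opening: 0.132
grasp_force: 59.1
```

Call:
servo_tool(motion=[[[0, 0, 0, 0, 0.6], [0, 0.1, 0, 0, 0.2], [0, 0.1, 0, 0, -0.3], [0, 0.1, 0, 0, -0.3], [0, 0.1, 0, 0, -0.3]]])

```text
time_s: 40.35
eef_pos: [0.563, 0.2413, 0.0656]
eef_rot: [-0.0, 0.999, 0.047, -0.0]
wrist_force: [-0.4, -0.0, -1.2]
opening: 0.648
grasp_force: 0.0
```

Call:
servo_tool(motion=[[[0, 0, -2, 0, -0.3], [0, 0, -5, 0, -0.3], [0, 0, -9, 0, -0.3], [0, 4, -13, 0, -0.3], [0, 9, -17, 0, -0.3]]])

```text
time_s: 40.85
eef_pos: [0.57, 0.1678, 0.2247]
eef_rot: [-0.0, 0.999, 0.048, 0.001]
wrist_force: [1.6, 0.0, 0.2]
opening: 0.652
grasp_force: 0.0
```

Call:
servo_tool(motion=[[[0, 3, 0, 0, -0.3], [0, 3, 0, 0, -0.3], [0, 3, 0, 0, -0.3]]])

```text
time_s: 41.15
eef_pos: [0.5726, 0.1372, 0.2225]
eef_rot: [-0.0, 0.999, 0.046, -0.0]
wrist_force: [0.0, 0.2, -0.2]
opening: 0.65
grasp_force: 0.0
```

```bash
python3 -c "
from h import *
plan([]); c=cam('scene'); save('s9',cv2.resize(c['pixels'][200:400,220:460],None,fx=3,fy=3))
c=cam('wrist'); P=cloud(c); m=(c['depth']>0)&(abs(P[...,0]-.565)<.03)&(abs(P[...,1]-.24)<.03)&(P[...,2]>.066)&(P[...,2]<.082); q=P[m]; print('handle',len(q),q.mean(0) if len(q) else 0)
"
```

```text
t 41.15 p [0.5726 0.1372 0.2225] yaw -84.76 open 0.65 gf 0.0 F [ 0.   0.2 -0.2]
handle 535 [0.56368575 0.23939885 0.07255876]
```

View pics/s9.png

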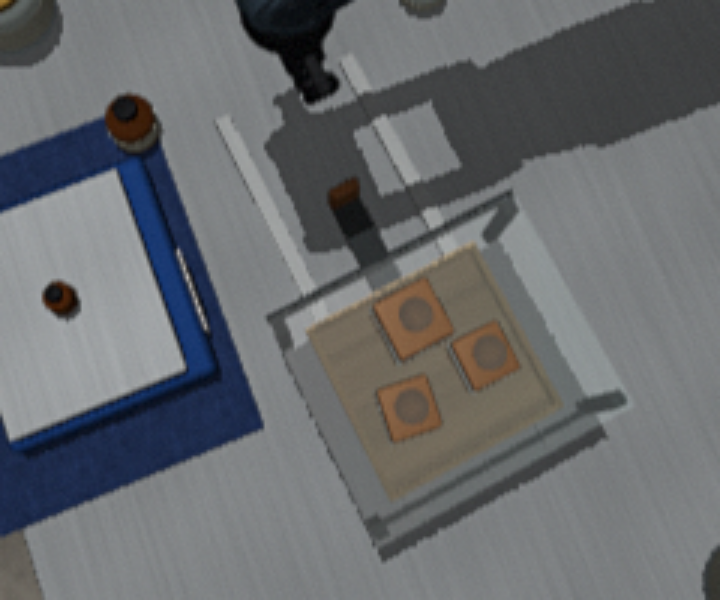

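The three bottles stand upright under the hood: the large one at (413,318) and the small ones at (485,355) and (408,407). The tray is at its stop and the round bottle is standing.

```bash
python3 -c "
from bench import ctrl
print(ctrl.hand_in())"
```

```text
the job is handed in; nothing more can be done
None
```

I handed the job in with the tray against its home stop and all three toppled amber bottles (one large, two small) upright on it; the jar and round bottle stood throughout, though `hand_in()` gave no verdict.

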